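Hold test of two friction-hinged lids

ROBOT

A 6-joint arm with a two-finger parallel gripper is mounted at the origin on a cart in front of the work surface, level with it; the furniture and walls round the work are solid. World frame = base frame: x ahead of the robot, y to its left, z up, the work surface at z = 0. Lengths are in m, angles in degrees, forces in N, time in s.
With the tool pointing down it reaches from about 0.4 to 0.825 m from the base axis. Payload 7 kg.
Tool frame: the origin (TCP) lies at the very end of the fingers, on their centre line; the grasp point (between the pads) lies 19 mm behind it (grasp_offset is the x of the grasp point in the tool frame, in m); x points along the fingers, y is the direction in which the jaws open and shut, and the axes are right-handed (so a half turn about x gives the same grasp; the last joint's range is limited). The gripper opens to 88 mm and grips with 3 to 60 N. Pads are 19 mm wide; open, the fingers measure 130 mm over their backs; the gripper's body (78 mm by 193 mm) begins 47 mm behind the grasp point.
Start: joints at [-53.222, 20.546, 0.682, 0, -70.136, -16.507], TCP at [0.234, -0.633, 0.227] pointing down, gripper open.
Joint ranges: [-176.03, 176.03], [-82.01, 121.73], [-58.28, 71.71], [-173.87, 95.51], [-174.79, -0.11], [-173.66, 173.66]. Speed limits (degrees/s): [136.94, 136.94, 172.46, 180, 180, 180].

INTERFACE

Orientations are given as [roll, pitch, yaw] about the fixed x, y, z axes, in that order (R = Rz(yaw) Ry(pitch) Rx(roll)).
In Python, from plant import get_obs, snapshot, close_job, grasp_offset gives the robot as it stands.
- The arm moves only by the tool carry_out, never from a script. Its argument "series" is a list that holds one entry, the list of rows, each a list of 6 numbers: the shift along the tool's x, y, z in mm, then the turn, a rotation vector about the tool's x, y, z in degrees. A call has 1 to 10 rows; each row is the pose to reach, as a shift and turn from the pose commanded when the call began, along the tool's axes at that moment; what a row does not reach only later rows make up. A row lasts 1/8 s, in which the tool goes at most 62.5 mm and 10.7 degrees, less where a joint would pass 70% of its speed; a pose out of reach is approached as far as the arm can. A call with a gripper value outside its range is refused whole. "hand" is the gripper's target within -1 to 1 (shut at 1, half-way at 0, fully open at -1), set as the call begins (left out, the last holds). The fingers move at their own pace and stop on an object; the grip force is fixed at half the most. Time passes only in rows, so rows that repeat a pose let the fingers close. It gives the time, the measured TCP pose, the force and the opening at its end, in the units of the state.
- get_obs(): the state, without advancing time (a new reading comes with each control period).
- snapshot(name): name is "side" or "top" or "wrist"; returns a dict with "color" (384x512x3 uint8, red, green, blue), "fx", "fy", "cx", "cy" (pixels), "eye" and "attitude" of the camera in the world. Camera axes: x right, y down, z forward; pixel columns grow to the right and rows downward; lengths in m; the calibration is good to about 2 mm. A picture is of the moment at which its call begins. There is no depth.
- close_job(): hands the job in, once; it reports no verdict.
The state is a dict: "clock": time; "joint_pos": joint angles; "qvel": joint speeds; "tau": joint torques, N m; "tool_pos": TCP position; "orientation": TCP orientation; "force": force on the tool from outside, world axes, zero at the start; "moment": the same for the moment, N m; "opening": finger opening in m.
Only numpy, scipy, OpenCV 4.12 (cv2) and the standard library are available. Lean on these libraries where they do the work, as an engineer would, in place of code of your own. Each camera call takes 0.05 s, during which the arm holds its last target.

TASK

One of these two clear parts boxes has a worn lid hinge. Take the left box first, then the right: lift its lid by the red grip tab to about 60 degrees, let go and take the hand clear to see whether the lid stays up or falls shut. Then prove the lid that stayed up: with the fingertips press straight down on the black bead at its upper edge, lightly, with a steady 5 to 12 newtons for about a second and never more than 14, and leave that lid standing at about 60 degrees with everything else on the desk left alone.

Things in the scene. Friction and masses are not known exactly. Their poses are not given: they have to be found in the camera images.
- box_1: one of two outwardly identical clear parts boxes, 157 x 105 x 37 mm, clamped side by side on a fixed aluminium riser 310 x 380 mm whose top is 75 mm above the desk (one stands left, +y, of the other; which is which varies, and so does which of them has the worn hinge). Origin: centre of its underside. x points from its front (lid edge, towards the robot) to its hinge side, y to its left, z up; the hinge axis runs along y at x = +74.5, z = +35 mm
- box_1_lid (a joint): opening angle of this box's lid in rad: 0 shut, grows as the front edge swings up and back (1.05 = 60 degrees), end stop 1.9. A lid with a sound hinge stays where it is left; moving it takes a steady torque of about 1.7 N m either way (about 15 N at the tab). A lid with a worn hinge swings freely and falls shut by itself within a second
- box_1_grip (a point): centre of the round red grip tab standing up on the lid: a disc 26 mm across and 16 mm thick, its axis along the box's y, so that fingers closing along the box's y pinch its two flat faces and can pivot about it while the lid swings. Lies 115 mm from the hinge axis along the lid and 32 mm above it (square to the lid); with the lid shut 67 mm above the box's underside, 30 mm above the lid's surface. Its axes turn with the lid
- box_1_edge (a point): middle of the lid's front edge, on the line of the two grey end clips that carry the black rubber bead, 154 mm from the hinge axis along the lid; it is the upper end of a raised lid. The bead is 90 mm long along the box's y and 8 mm thick, and sits askew in its clips, so its upper crown lies anywhere from 1 to 7 mm above this point and up to 3 mm before or behind it: find it by feel. Against fingertips a held lid is stiff, about 5 N per mm
- box_1_lip: the black rubber bead itself, the part to press. Its origin lies on the clip line, not on its surface
- box_2: one of two outwardly identical clear parts boxes, 157 x 105 x 37 mm, clamped side by side on a fixed aluminium riser 310 x 380 mm whose top is 75 mm above the desk (one stands left, +y, of the other; which is which varies, and so does which of them has the worn hinge). Origin: centre of its underside. x points from its front (lid edge, towards the robot) to its hinge side, y to its left, z up; the hinge axis runs along y at x = +74.5, z = +35 mm
- box_2_lid (a joint): opening angle of this box's lid in rad: 0 shut, grows as the front edge swings up and back (1.05 = 60 degrees), end stop 1.9. A lid with a sound hinge stays where it is left; moving it takes a steady torque of about 1.7 N m either way (about 15 N at the tab). A lid with a worn hinge swings freely and falls shut by itself within a second
- box_2_grip (a point): centre of the round red grip tab standing up on the lid: a disc 26 mm across and 16 mm thick, its axis along the box's y, so that fingers closing along the box's y pinch its two flat faces and can pivot about it while the lid swings. Lies 115 mm from the hinge axis along the lid and 32 mm above it (square to the lid); with the lid shut 67 mm above the box's underside, 30 mm above the lid's surface. Its axes turn with the lid
- box_2_edge (a point): middle of the lid's front edge, on the line of the two grey end clips that carry the black rubber bead, 154 mm from the hinge axis along the lid; it is the upper end of a raised lid. The bead is 90 mm long along the box's y and 8 mm thick, and sits askew in its clips, so its upper crown lies anywhere from 1 to 7 mm above this point and up to 3 mm before or behind it: find it by feel. Against fingertips a held lid is stiff, about 5 N per mm
- box_2_lip: the black rubber bead itself, the part to press. Its origin lies on the clip line, not on its surface
- meter: bystander, to be left alone: blue multimeter, 152 x 78 x 48, left of the riser (mm). Origin: centre of its underside
- cutter: bystander, to be left alone: red side cutter, 133 long, right (mm). Origin: centre of its underside
- fuses: bystander, to be left alone: yellow pack of fuses, 58 x 26 x 10, front middle (mm). Origin: centre of its underside
- driver: bystander, to be left alone: red screwdriver, 200 long, front right (mm). Origin: centre of its underside
- tin: bystander, to be left alone: white tin with red top, 54 across, 26 high, right (mm). Origin: centre of its underside
- capacitor: bystander, to be left alone: dark blue electrolytic capacitor, 35 across, 56 high, front middle, right of the riser (mm). Origin: centre of its underside
- reel: bystander, to be left alone: reel of solder wire with yellow flanges, 72 across, 68 high, behind the riser (mm). Origin: centre of its underside

How it is judged:
By the outcome, as a careful person would: the job done as asked, in the order asked, and still so for the second after the job is handed in, with the robot touching nothing.
It also fails if it takes over 67 s, if anything falls off the work surface, if the arm or the gripper's body presses on something with over 40 N, if the wrist force passes 120 N, or if a joint passes its speed limit or range.

## Working session

There is one attempt and no reset: what is moved stays moved. The work goes in short steps, Python scripts to look and compute and a tool call to move; the robot and the scene stay as the last step left them, time stands still between calls to the robot, and variables do not carry over. Pictures are saved under pics/ and viewed, and the job is handed in when it is done.

Besides the shell and the picture viewer there is one more tool, called as name([rows], argument=value, ...), one row to a line, values as JSON. carry_out: Moves the arm, as the interface text tells. Its arguments: {"type":"object","properties":{"series":{"type":"array","items":{"type":"array","items":{"type":"array","items":{"type":"number"}}}},"hand":{"type":"number"}},"required":["series"]}

```bash
ls; mkdir -p pics; python3 - <<'E'
from plant import *
import cv2
print(get_obs()); print(grasp_offset)
for n in ("side","top","wrist"):
    s=snapshot(n); cv2.imwrite(f"pics/{n}0.png",s["color"][:,:,::-1]); print(n,{k:v for k,v in s.items() if k!="color"})
E
```

```text
pics
{'clock': 0.0, 'joint_pos': array([-5.32213372e+01,  2.05923268e+01,  6.33955047e-01, -1.73229794e-02,
       -7.01357447e+01, -1.65065707e+01]), 'qvel': array([-0.10275694, -0.06375091, -0.04280543, -0.03956232, -0.05207036,
        0.05204328]), 'tau': array([-2.79070860e-03, -5.82718849e+01,  2.93050861e+01,  6.99748546e+00,
        6.72389375e-03, -1.56904480e-04]), 'tool_pos': array([ 0.23366373, -0.63275504,  0.2256228 ]), 'orientation': array([ 96.69136861,  89.9044847 , 116.95756118]), 'force': array([ 0.5897715 , -0.60499691, -0.10436201]), 'moment': array([-0.0506346 ,  0.02052269,  0.00307347]), 'opening': 0.08744927254818462}
-0.0188
side {'fx': 385.81980141706225, 'fy': 385.81980141706225, 'cx': 256.51299462559655, 'cy': 193.0764253265805, 'eye': array([0.35329123, 0.99867074, 0.85787945]), 'attitude': array([-1.29414169e+02, -1.27649870e-01, -1.66706523e+02])}
top {'fx': 358.1483428703473, 'fy': 358.1483428703473, 'cx': 259.9476760224386, 'cy': 194.27433526724482, 'eye': array([0.4141088 , 0.11764883, 1.17788918]), 'attitude': array([-1.72246250e+02,  1.18647979e-01, -8.90788929e+01])}
wrist {'fx': 283.2412958548423, 'fy': 283.2412958548423, 'cx': 253.88161411256186, 'cy': 190.76669113758817, 'eye': array([ 0.16561867, -0.65756914,  0.38489769]), 'attitude': array([ 1.64628651e+02, -6.91902407e-02,  1.10231398e+02])}
```

View pics/side0.png

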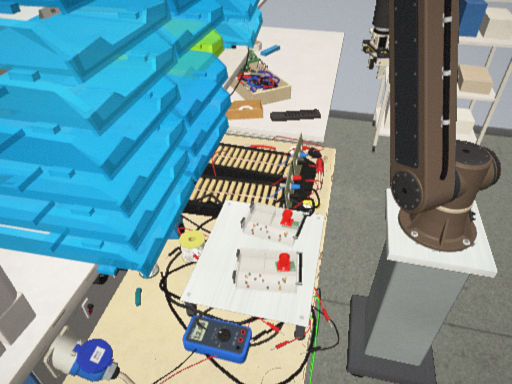

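View pics/top0.png

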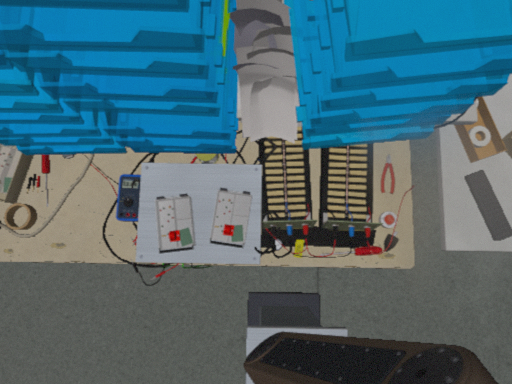

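View pics/wrist0.png

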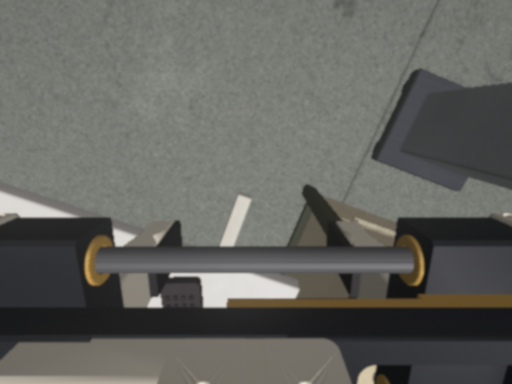

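```bash
cat > h.py <<'E'
import numpy as np, cv2
from scipy.spatial.transform import Rotation as Ro
from plant import *
def rot(a): return Ro.from_euler('xyz',a,degrees=True)
def grab(n,fn=None):
    s=snapshot(n)
    if fn: cv2.imwrite(f"pics/{fn}.png",s["color"][:,:,::-1])
    return s
def proj(s,P):
    p=rot(s["attitude"]).inv().apply(np.atleast_2d(P)-s["eye"])
    return np.c_[s["fx"]*p[:,0]/p[:,2]+s["cx"],s["fy"]*p[:,1]/p[:,2]+s["cy"]]
def ray(s,uv):
    d=rot(s["attitude"]).apply([(uv[0]-s["cx"])/s["fx"],(uv[1]-s["cy"])/s["fy"],1]); return s["eye"],d/np.linalg.norm(d)
def onz(s,uv,z):
    o,d=ray(s,uv); return o+d*(z-o[2])/d[2]
def tri(rs):
    A=np.zeros((3,3));b=np.zeros(3)
    for o,d in rs:
        M=np.eye(3)-np.outer(d,d);A+=M;b+=M@o
    p=np.linalg.solve(A,b); return p,[np.linalg.norm((np.eye(3)-np.outer(d,d))@(p-o)) for o,d in rs]
def crop(s,fn,x0,y0,x1,y1,k):
    cv2.imwrite(f"pics/{fn}.png",cv2.resize(s["color"][y0:y1,x0:x1,::-1],None,fx=k,fy=k,interpolation=cv2.INTER_CUBIC))
def tool():
    o=get_obs(); return o["tool_pos"],rot(o["orientation"]),o
E
python3 - <<'E'
from h import *
s=grab("top");crop(s,"top1",120,150,280,270,5)
t=grab("side");crop(t,"side1",180,190,330,300,5)
for s in(s,t): 
    hsv=cv2.cvtColor(s["color"],cv2.COLOR_RGB2HSV)
    m=((hsv[...,0]<8)|(hsv[...,0]>172))&(hsv[...,1]>150)&(hsv[...,2]>80)
    n,l,st,c=cv2.connectedComponentsWithStats(m.astype(np.uint8))
    for i in range(1,n):
        if st[i,4]>15: print(st[i],c[i].round(1))
E
```

```text
[ 42 155   7  18 123] [ 45.  163.5]
[ 37 176   3  11  23] [ 37.9 181.1]
[385 216   6   8  22] [387.3 219.8]
[224 225  10  11  89] [228.4 229.6]
[303 225   5  10  46] [305.1 229.5]
[365 228   6  10  44] [367.4 231.9]
[169 231  11  10  95] [174.2 235.5]
[355 241  27  14 190] [367.5 249.9]
[156 271  10   6  23] [160.3 273.6]
[238  73  14   7  42] [242.5  75.8]
[263  85  11   3  30] [267.9  86. ]
[251 145  24   4  49] [261.  146.3]
[302 146   8   4  23] [305.4 147.5]
[309 157  14  17 105] [318.  165.3]
[212 161   4  16  23] [213.5 168.4]
[293 175   9   6  42] [296.5 177.5]
[273 178  10   7  21] [277.2 181.4]
[305 179  10   3  27] [309.6 180.1]
[293 200  10   9  23] [297.5 204.5]
[281 209  12  17 141] [286.9 217.3]
[178 227   7   9  25] [180.  229.8]
[277 253  13  18 187] [283.4 262.2]
[322 307   8  14  43] [325.2 314.1]
[266 322  14  11  53] [273.2 326.8]
[238 337   5   5  16] [240.  339.4]
[276 341  14   7  40] [282.2 343.9]
```

View pics/top1.png

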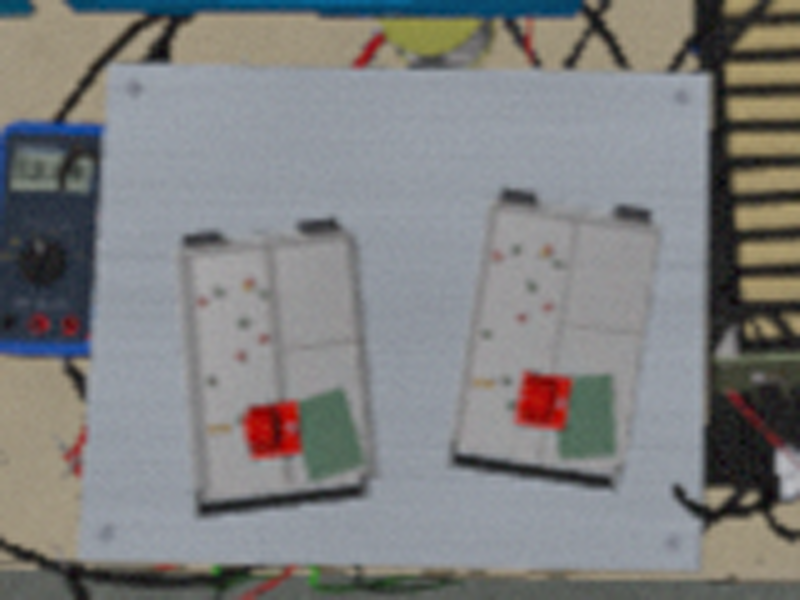

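View pics/side1.png

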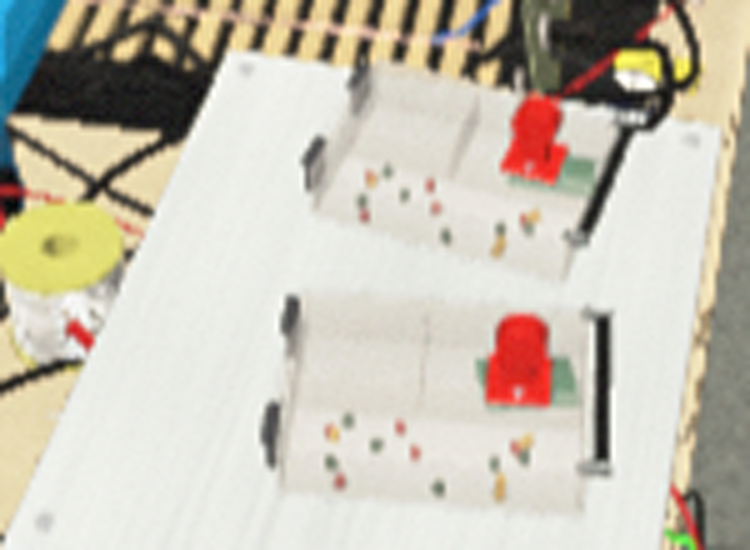

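```bash
cat > m.py <<'E'
from h import *
from scipy.optimize import least_squares
s=grab("top");t=grab("side")
T=lambda u,v:(120+(u+.5)/5-.5,150+(v+.5)/5-.5)
S=lambda u,v:(180+(u+.5)/5-.5,190+(v+.5)/5-.5)
D={'L':dict(tb=[T(200,505),T(366,488)],sb=[S(602,465),S(602,315)],tg=T(270,430),sg=S(523,342)),
   'R':dict(tb=[T(455,460),T(615,482)],sb=[S(585,235),S(628,130)],tg=T(543,400),sg=S(537,122))}
for k,d in D.items():
    for i in (0,1):
        p,e=tri([ray(s,d['tb'][i]),ray(t,d['sb'][i])]);print(k,'beadend',p.round(4),np.round(e,4))
    p,e=tri([ray(s,d['tg']),ray(t,d['sg'])]);print(k,'grip~',p.round(4),np.round(e,4))
    def f(v):
        R=Ro.from_euler('z',v[2]).as_matrix();o=np.array([v[0],v[1],.075])
        w=lambda q:o+R@np.array(q)
        B=[w([-.0795,.045,.037]),w([-.0795,-.045,.037])]
        return np.r_[(proj(s,B)-d['tb']).ravel(),(proj(t,B)-d['sb']).ravel(),(proj(t,w([-.0405,.008,.067]))-d['sg']).ravel(),(proj(s,w([-.0405,0,.070]))-d['tg']).ravel()]
    r=least_squares(f,[.5,.1,0]);v=r.x
    print(k,v[:2].round(4),np.degrees(v[2]).round(2),r.fun.round(1))
    R=Ro.from_euler('z',v[2]).as_matrix()
    print(' grip',(np.r_[v[:2],.075]+R@[-.0405,0,.067]).round(4),'hinge',(np.r_[v[:2],.075]+R@[.0745,0,.035]).round(4))
E
python3 m.py
```

```text
L beadend [0.3851 0.4152 0.1097] [0.0021 0.0021]
L beadend [0.3978 0.3183 0.1067] [0.0009 0.0009]
L grip~ [0.4309 0.3701 0.1347] [0.0005 0.0005]
L [0.4704 0.3756] 6.62 [ 1.2  0.4 -1.5  0.7 -1.  -2.2  0.1 -0.4 -0.   0.8 -1.2  0.4]
 grip [0.4301 0.371  0.142 ] hinge [0.5444 0.3842 0.11  ]
R beadend [0.415  0.2659 0.109 ] [0.001 0.001]
R beadend [0.4038 0.1712 0.103 ] [0.0007 0.0007]
R grip~ [0.451  0.2124 0.1359] [0.0002 0.0002]
R [0.4886 0.2084] -7.82 [ 0.6 -0.  -1.3  0.3 -0.5 -1.4 -0.1 -1.5 -0.   0.7 -0.8  0.8]
 grip [0.4485 0.2139 0.142 ] hinge [0.5624 0.1983 0.11  ]
```

```bash
cat >> h.py <<'E'
def down(yaw,sgn=1):
    y=sgn*np.array([-np.sin(yaw),np.cos(yaw),0]);x=np.array([0,0,-1.]);return Ro.from_matrix(np.c_[x,y,np.cross(x,y)])
def plan(wps,step=60,p0=None,R0=None):
    p,R,o=tool(); p=p if p0 is None else np.array(p0); R=R if R0 is None else R0
    a,A=p,R;rows=[]
    for q,Q in wps:
        q=np.array(q);n=int(max(1,np.ceil(np.linalg.norm(q-a)*1000/step),np.ceil((A.inv()*Q).magnitude()*57.3/10)))
        v=(A.inv()*Q).as_rotvec()
        for i in range(1,n+1):
            pp=a+(q-a)*i/n;RR=A*Ro.from_rotvec(v*i/n)
            rows.append(np.r_[R.inv().apply(pp-p)*1000,np.degrees((R.inv()*RR).as_rotvec())])
        a,A=q,Q
    for i,r in enumerate(rows): print(i,'[',','.join(f'{x:.0f}' if j<3 else f'{x:.1f}' for j,x in enumerate(r)),'],')
E
python3 - <<'E'
from h import *
p,R,o=tool();print(p,R.as_matrix().round(3))
s=grab("top");t=grab("side")
for z in (0,.2,.4,.6,.8): print(z,onz(s,(175,150),z).round(2),onz(s,(230,150),z).round(2),onz(t,(228,130),z).round(2),onz(t,(160,270),z).round(2))
for y in(1,-1):
  Q=down(np.radians(6.6),y);print((R.inv()*Q).magnitude()*57.3)
Q=down(np.radians(6.6),1 if (R.inv()*down(.115,1)).magnitude()<1.57 else -1)
plan([((.40,-.45,.30),R),((.52,0,.32),Q),((.42,.34,.30),Q)])
E
```

```text
[ 0.23377866 -0.63310324  0.22634409] [[-0.    -0.346  0.938]
 [ 0.     0.938  0.346]
 [-1.     0.    -0.   ]]
0 [0.72 0.41 0.  ] [0.72 0.23 0.  ] [ 0.81 -0.41  0.  ] [ 0.78  0.38 -0.  ]
0.2 [0.67 0.36 0.2 ] [0.67 0.21 0.2 ] [ 0.71 -0.08  0.2 ] [0.68 0.52 0.2 ]
0.4 [0.62 0.31 0.4 ] [0.62 0.19 0.4 ] [0.6  0.25 0.4 ] [0.58 0.67 0.4 ]
0.6 [0.56 0.26 0.6 ] [0.57 0.17 0.6 ] [0.49 0.57 0.6 ] [0.48 0.81 0.6 ]
0.8 [0.51 0.21 0.8 ] [0.51 0.15 0.8 ] [0.38 0.9  0.8 ] [0.38 0.96 0.8 ]
13.668775564078867
166.3445016474211
0 [ -15,23,44,0.0,0.0,0.0 ],
1 [ -29,46,88,0.0,0.0,0.0 ],
2 [ -44,69,132,0.0,0.0,0.0 ],
3 [ -59,91,175,0.0,0.0,0.0 ],
4 [ -74,114,219,0.0,0.0,0.0 ],
5 [ -76,162,253,1.7,0.0,0.0 ],
6 [ -78,209,286,3.4,-0.0,0.0 ],
7 [ -81,257,320,5.1,-0.0,0.0 ],
8 [ -83,305,354,6.8,-0.0,0.0 ],
9 [ -86,352,387,8.5,-0.0,-0.0 ],
10 [ -88,400,421,10.3,-0.0,-0.0 ],
11 [ -91,447,454,12.0,-0.0,-0.0 ],
12 [ -93,495,488,13.7,-0.0,-0.0 ],
13 [ -90,554,492,13.7,-0.0,-0.0 ],
14 [ -87,613,496,13.7,-0.0,-0.0 ],
15 [ -83,672,500,13.7,-0.0,-0.0 ],
16 [ -80,731,504,13.7,-0.0,-0.0 ],
17 [ -77,789,508,13.7,-0.0,-0.0 ],
18 [ -73,848,512,13.7,-0.0,-0.0 ],
```

carry_out([
  [[-15,23,44,0,0,0],[-29,46,88,0,0,0],[-44,69,132,0,0,0],[-50,100,180,0,0,0],[-55,145,215,0,0,0],[-58,195,250,0,0,0],[-60,250,275,0,0,0],[-60,305,300,0,0,0],[-60,355,330,0,0,0],[-60,405,360,0,0,0]],
], hand=-0.2)

```text
clock: 1.7
tool_pos: [0.4312, -0.1267, 0.2871]
orientation: [-13.9, 89.9, 6.3]
force: [0.9, -0.1, -0.3]
opening: 0.0526
```

```bash
python3 - <<'E'
from h import *
p,R,o=tool();print(p,o["force"],o["opening"],o["joint_pos"].round(1))
grab("side","side2")
Q=down(np.radians(6.6),1)
plan([((.44,0.02,.30),Q),((.42,.30,.29),Q)])
E
```

```text
[ 0.43119878 -0.12672699  0.28714218] [ 0.86467124 -0.12088627 -0.34828617] 0.05263000276072272 [  8.9  -3.6 -20.4   0.  -73.1 -78.6]
0 [ -4,43,19,4.6,0.1,-0.0 ],
1 [ -8,87,38,9.2,0.1,-0.0 ],
2 [ -13,130,57,13.8,0.2,-0.1 ],
3 [ -11,184,72,13.8,0.2,-0.1 ],
4 [ -8,238,88,13.8,0.2,-0.1 ],
5 [ -6,292,104,13.8,0.2,-0.1 ],
6 [ -4,346,120,13.8,0.2,-0.1 ],
7 [ -2,400,136,13.8,0.2,-0.1 ],
```

View pics/side2.png

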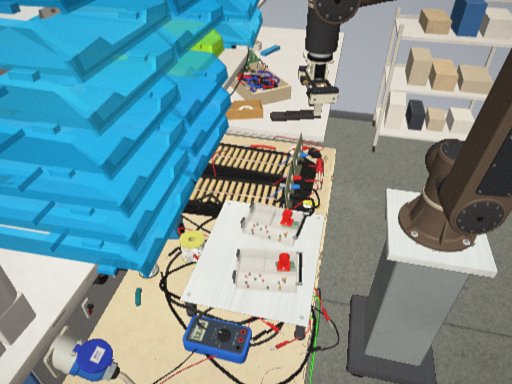

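carry_out([
  [[-4,43,19,4.6,0,0],[-8,87,38,9.2,0,0],[-12,130,57,13.8,0,0],[-10,184,72,13.8,0,0],[-8,238,88,13.8,0,0],[-6,292,104,13.8,0,0],[-4,346,120,13.8,0,0],[-2,400,136,13.8,0,0],[-2,400,136,13.8,0,0]],
])

```text
clock: 2.88
tool_pos: [0.4197, 0.2968, 0.2877]
orientation: [-138.3, 89.9, -131.7]
force: [-0.5, -0.7, -0.6]
opening: 0.0527
```

```bash
python3 - <<'E'
from h import *
p,R,o=tool();print(p,o["force"],o["opening"],o["joint_pos"].round(1))
s=grab("wrist","wr2");print(s["eye"],s["attitude"])
for P in ([.4301,.371,.142],[.4485,.2139,.142]): print(proj(s,P))
grab("side","side3")
E
```

```text
[0.41972123 0.29678061 0.28769978] [-0.49152798 -0.65611568 -0.62895008] 0.05273021410085857 [  57.2    3.2  -13.6   -0.   -73.3 -140.5]
[0.34772495 0.28883333 0.44694574] [1.64662628e+02 6.76168418e-02 9.66264822e+01]
[[318.40078911 197.37101504]]
[[177.63670702 197.44979891]]
```

View pics/wr2.png

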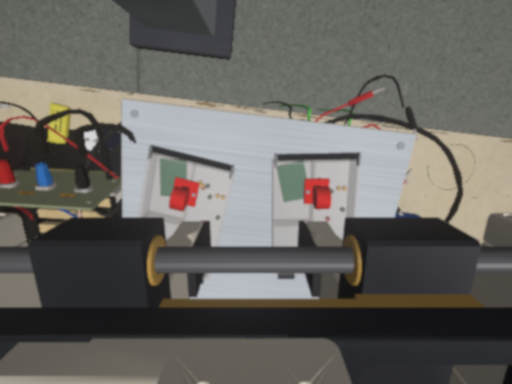

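View pics/side3.png

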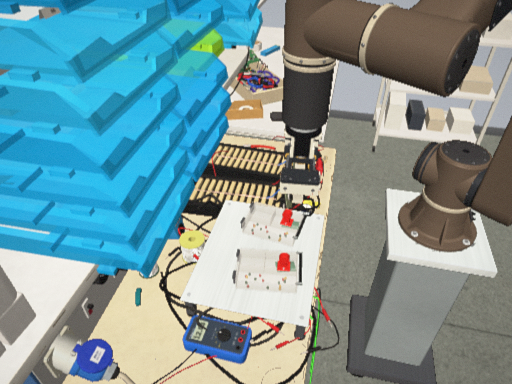

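```bash
python3 - <<'E'
from h import *
im=cv2.imread("pics/wr2.png")[130:230,120:400]
cv2.imwrite("pics/wr2z.png",cv2.resize(im,None,fx=2.8,fy=2.8,interpolation=cv2.INTER_CUBIC))
E
```

```text
(no output)
```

View pics/wr2z.png

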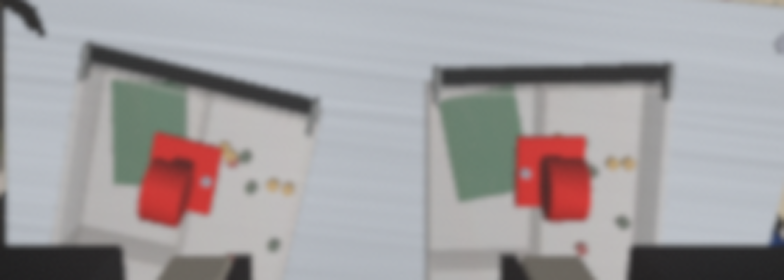

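```bash
cat > m2.py <<'E'
from h import *
from scipy.optimize import least_squares
s=grab("top");t=grab("side");w_=grab("wrist")
T=lambda u,v:(120+(u+.5)/5-.5,150+(v+.5)/5-.5)
S=lambda u,v:(180+(u+.5)/5-.5,190+(v+.5)/5-.5)
W=lambda u,v:(120+(u+.5)/2.8-.5,130+(v+.5)/2.8-.5)
D={'L':dict(tb=[T(200,505),T(366,488)],sb=[S(602,465),S(602,315)],wb=[W(668,74),W(437,76)],tg=T(270,430),sg=S(523,342),wg=W(567,188)),
   'R':dict(tb=[T(455,460),T(615,482)],sb=[S(585,235),S(628,130)],wb=[W(316,104),W(87,52)],tg=T(543,400),sg=S(537,122),wg=W(166,190))}
for k,d in D.items():
    p,e=tri([ray(s,d['tg']),ray(t,d['sg']),ray(w_,d['wg'])]);print(k,'grip~',p.round(4),np.round(e,4))
    for i in (0,1):
        p,e=tri([ray(s,d['tb'][i]),ray(t,d['sb'][i]),ray(w_,d['wb'][i])]);print(k,'bead~',p.round(4),np.round(e,4))
    def f(v):
        R=Ro.from_euler('z',v[2]).as_matrix();o=np.array([v[0],v[1],.075])
        w=lambda q:o+R@np.array(q)
        B=[w([-.0795,.048,.037]),w([-.0795,-.048,.037])]
        return np.r_[(proj(s,B)-d['tb']).ravel(),(proj(t,B)-d['sb']).ravel(),(proj(t,w([-.0405,.008,.067]))-d['sg']).ravel(),(proj(s,w([-.0405,0,.070]))-d['tg']).ravel(),(proj(w_,B)-d['wb']).ravel(),(proj(w_,w([-.0405,0,.067]))-d['wg']).ravel()]
    r=least_squares(f,[.5,.1,0],loss='soft_l1');v=r.x
    print(k,v[:2].round(4),np.degrees(v[2]).round(2),r.fun.round(1))
    R=Ro.from_euler('z',v[2]).as_matrix()
    print(' grip',(np.r_[v[:2],.075]+R@[-.0405,0,.067]).round(4),'hinge',(np.r_[v[:2],.075]+R@[.0745,0,.035]).round(4))
E
python3 m2.py
```

```text
L grip~ [0.431  0.3715 0.1367] [0.0018 0.0008 0.0018]
L bead~ [0.3847 0.4152 0.1094] [0.0025 0.0017 0.0008]
L bead~ [0.3973 0.3178 0.106 ] [0.0015 0.0004 0.0012]
L [0.4695 0.3761] 7.27 [ 0.3  1.  -0.4  0.7 -0.5 -1.2  0.2 -1.3  0.4  0.9 -1.2  0.7 -0.4  0.7
  1.4  1.2 -0.5 -0.9]
 grip [0.4293 0.371  0.142 ] hinge [0.5434 0.3856 0.11  ]
R grip~ [0.451  0.2114 0.1358] [0.001  0.0006 0.0014]
R bead~ [0.4146 0.2661 0.1089] [0.0014 0.0007 0.0009]
R bead~ [0.4036 0.169  0.1032] [0.0024 0.0016 0.0034]
R [0.4878 0.2073] -7.09 [ 0.2  0.4  0.4  0.6 -0.2 -1.1  0.4 -2.7  0.4  0.4 -0.3  1.1 -1.6  1.2
  0.8  1.1  0.8 -1.1]
 grip [0.4476 0.2123 0.142 ] hinge [0.5618 0.1981 0.11  ]
```

```bash
python3 - <<'E'
from h import *
Q=down(np.radians(7.2),1)
plan([((.430,.3715,.24),Q),((.430,.3715,.20),Q)])
E
```

```text
0 [ 24,39,9,-0.4,0.0,-0.0 ],
1 [ 49,77,18,-0.8,0.0,-0.0 ],
2 [ 89,77,18,-0.8,0.0,-0.0 ],
```

carry_out([
  [[24,39,9,0,0,0],[49,77,18,-0.6,0,0],[87,77,18,-0.6,0,0],[87,77,18,-0.6,0,0]],
])

```text
clock: 3.62
tool_pos: [0.4286, 0.3701, 0.1992]
orientation: [-133.2, 89.7, -126.2]
force: [0.7, -0.5, -0.1]
opening: 0.0528
```

```bash
python3 - <<'E'
from h import *
p,R,o=tool();print(p,o["orientation"],o["force"],o["opening"],o["joint_pos"].round(1))
s=grab("wrist","wr3");print(s["eye"],s["attitude"])
for P in ([.430,.371,.142],): print(proj(s,P))
im=cv2.imread("pics/wr3.png")[20:320,50:450]
cv2.imwrite("pics/wr3z.png",cv2.resize(im,None,fx=2,fy=2,interpolation=cv2.INTER_CUBIC))
E
```

```text
[0.42863095 0.37011007 0.19919275] [-133.23388623   89.68241145 -126.23968523] [ 0.72600818 -0.48801658 -0.13461013] 0.052802209748312644 [  60.6   11.7  -15.3   -0.   -63.3 -143.6]
[0.3570818  0.36233686 0.3586436 ] [164.8312135    0.25594232  96.96344111]
[[254.7831398  208.36446754]]
```

View pics/wr3z.png

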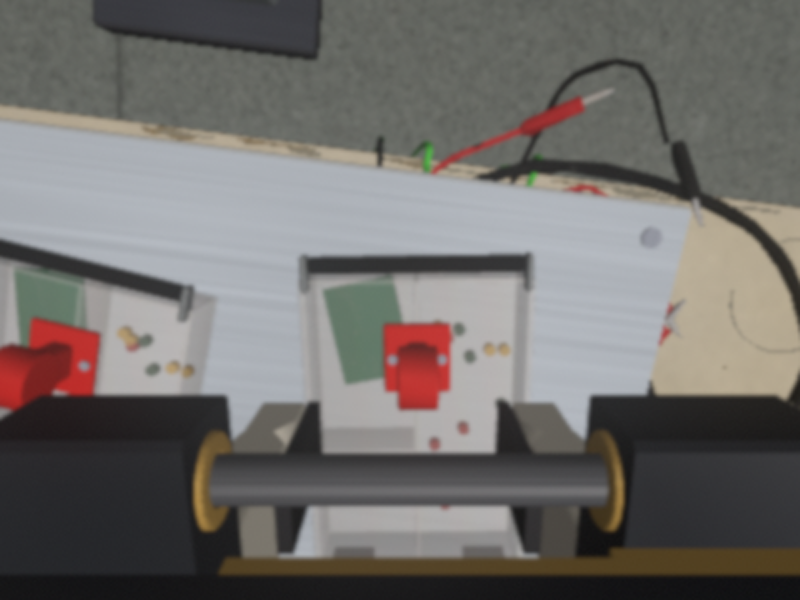

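```bash
python3 - <<'E'
from h import *
s=grab("wrist")
s0=dict(s);s0["eye"]=np.array([0.34772495,0.28883333,0.44694574]);s0["attitude"]=np.array([1.64662628e+02,6.76168418e-02,9.66264822e+01])
print(tri([ray(s,(258.9,206.5)),ray(s0,(322.4,197))]))
# bead clip ends
a=tri([ray(s,(50+305/2,20+265/2)),ray(s0,(276,157))]);b=tri([ray(s,(50+529/2,20+263/2)),ray(s0,(358.5,156.5))]);print(a,b)
print(onz(s,(258.9,206.5),.142))
p,R,o=tool();print(p, p+R.apply([.05,0,0]),R.as_matrix().round(4))
Q=down(np.radians(7.3),1)
plan([((.4300,.3735,.170),Q),((.430,.3735,.127),Q)])
E
```

```text
(array([0.42910106, 0.37509015, 0.14343679]), [np.float64(0.0003337400219468322), np.float64(0.00033374002194668797)])
(array([0.39612213, 0.32077778, 0.10787072]), [np.float64(0.0008460656148749966), np.float64(0.0008460656148749948)]) (array([0.3841103 , 0.42105546, 0.10265248]), [np.float64(0.00033997976663909305), np.float64(0.00033997976663911067)])
[0.42991549 0.37526321 0.142     ]
[0.43018072 0.37174712 0.20296281] [0.43023175 0.37176436 0.15296284] [[ 1.000e-03 -1.223e-01  9.925e-01]
 [ 3.000e-04  9.925e-01  1.223e-01]
 [-1.000e+00  2.000e-04  1.100e-03]]
0 [ 33,2,0,-0.3,0.1,-0.0 ],
1 [ 76,2,-0,-0.3,0.1,-0.0 ],
```

carry_out([
  [[30,3.5,0,0,0,0],[60,3.5,0,0,0,0],[77,3.5,0,0,0,0],[77,3.5,0,0,0,0]],
])

```text
clock: 4.22
tool_pos: [0.4295, 0.3756, 0.1256]
orientation: [35.4, 90.0, 42.4]
force: [0.7, 0.0, 0.3]
opening: 0.0524
```

```bash
python3 - <<'E'
from h import *
p,R,o=tool();print(p,o["force"],o["opening"])
s=grab("wrist","wr4");t=grab("side");crop(t,"side4",200,170,340,300,5)
im=cv2.imread("pics/wr4.png")[20:320,50:450]
cv2.imwrite("pics/wr4z.png",cv2.resize(im,None,fx=2,fy=2,interpolation=cv2.INTER_CUBIC))
E
```

```text
[0.42945372 0.375553   0.12562434] [0.66675206 0.00787604 0.29429787] 0.05244479413995274
```

View pics/wr4z.png

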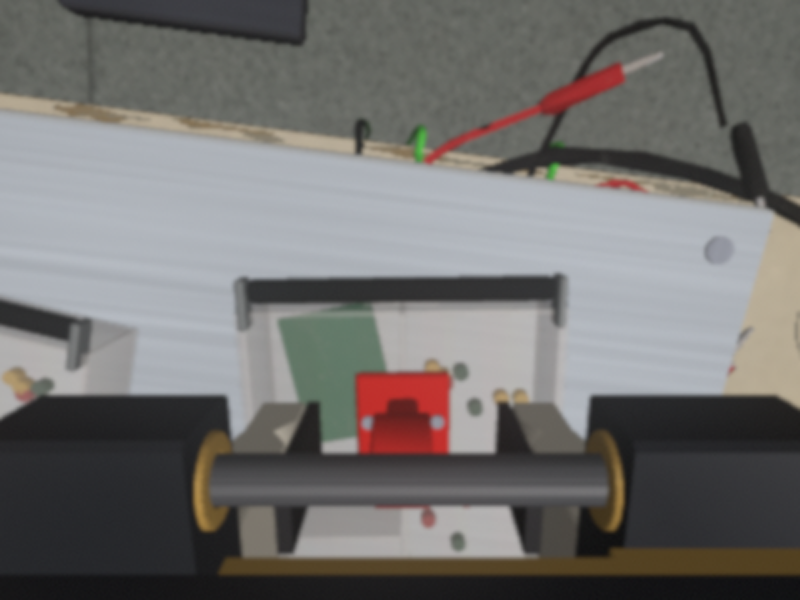

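View pics/side4.png

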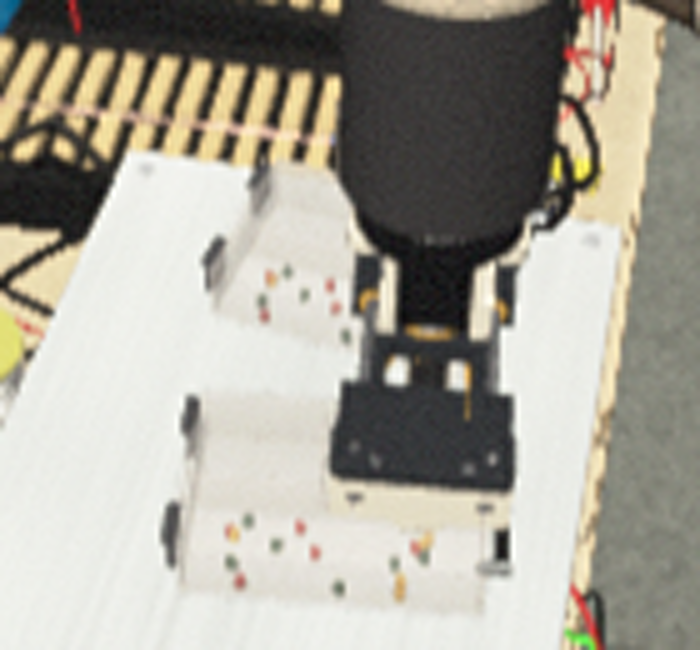

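carry_out([
  [[0,0,0,0,0,0],[0,0,0,0,0,0],[0,0,0,0,0,0],[0,0,0,0,0,0],[0,0,0,0,0,0]],
], hand=1)

```text
clock: 4.95
tool_pos: [0.4291, 0.3739, 0.1246]
orientation: [-101.7, 89.8, -94.6]
force: [1.8, -6.6, 3.4]
opening: 0.0158
```

```bash
cat >> h.py <<'E'
def arc(hinge,yaw,th0,th1,n,off=None,extra=0.0):
    """tool-frame shifts (mm) for grip swing, tool pointing down at yaw, from th0 to th1"""
    def g(t): return np.array([-.115*np.cos(t)+.032*np.sin(t),.115*np.sin(t)+.032*np.cos(t)])
    for i in range(1,n+1):
        d=(g(np.radians(th0+(th1-th0)*i/n))-g(np.radians(th0)))*1000
        print(i,f'[{-d[1]:.1f},0,{d[0]:.1f},0,0,0]')
E
python3 - <<'E'
from h import *
p,R,o=tool();print(p,R.as_matrix().round(3),o["force"],o["moment"],o["opening"])
arc(None,0,0,62,20)
E
```

```text
[0.42913985 0.37388411 0.12462428] [[-0.    -0.124  0.992]
 [-0.004  0.992  0.124]
 [-1.    -0.003 -0.001]] [ 1.80756677 -6.57434892  3.36842871] [-2.50293557 -0.81152011  0.33588687] 0.01584325796924823
1 [-6.2,0,1.9,0,0,0]
2 [-12.2,0,4.1,0,0,0]
3 [-18.2,0,6.7,0,0,0]
4 [-23.9,0,9.6,0,0,0]
5 [-29.6,0,12.7,0,0,0]
6 [-35.0,0,16.2,0,0,0]
7 [-40.3,0,20.0,0,0,0]
8 [-45.3,0,24.0,0,0,0]
9 [-50.1,0,28.3,0,0,0]
10 [-54.7,0,32.9,0,0,0]
11 [-59.0,0,37.7,0,0,0]
12 [-63.0,0,42.7,0,0,0]
13 [-66.8,0,48.0,0,0,0]
14 [-70.3,0,53.4,0,0,0]
15 [-73.4,0,59.1,0,0,0]
16 [-76.3,0,64.8,0,0,0]
17 [-78.9,0,70.8,0,0,0]
18 [-81.1,0,76.8,0,0,0]
19 [-83.0,0,83.0,0,0,0]
20 [-84.6,0,89.3,0,0,0]
```

carry_out([
  [[-6.2,-0.5,1.9,0,0,0],[-12.2,-1,4.1,0,0,0],[-18.2,-1.5,6.7,0,0,0],[-23.9,-1.5,9.6,0,0,0],[-29.6,-1.5,12.7,0,0,0],[-35,-1.5,16.2,0,0,0],[-40.3,-1.5,20,0,0,0],[-45.3,-1.5,24,0,0,0],[-50.1,-1.5,28.3,0,0,0],[-54.7,-1.5,32.9,0,0,0]],
])

```text
clock: 6.2
tool_pos: [0.4601, 0.3777, 0.1789]
orientation: [-165.5, 89.8, -158.4]
force: [-9.5, 2.0, -15.6]
opening: 0.0156
```

```bash
python3 - <<'E'
from h import *
p,R,o=tool();print(p,R.as_matrix().round(3),o["force"],o["moment"],o["opening"])
t=grab("side");crop(t,"side5",200,170,340,300,5)
d=p-np.array([.4291,.3739,.1246]); print(R.inv().apply(d)*1000)
E
```

```text
[0.46011913 0.37774967 0.17891682] [[-0.003 -0.123  0.992]
 [-0.001  0.992  0.123]
 [-1.    -0.001 -0.003]] [ -9.54401071   2.02440235 -15.64338705] [0.78413207 3.84317842 0.28598545] 0.015600692846025119
[-5.44249205e+01 -4.01258535e-02  3.10684745e+01]
```

View pics/side5.png

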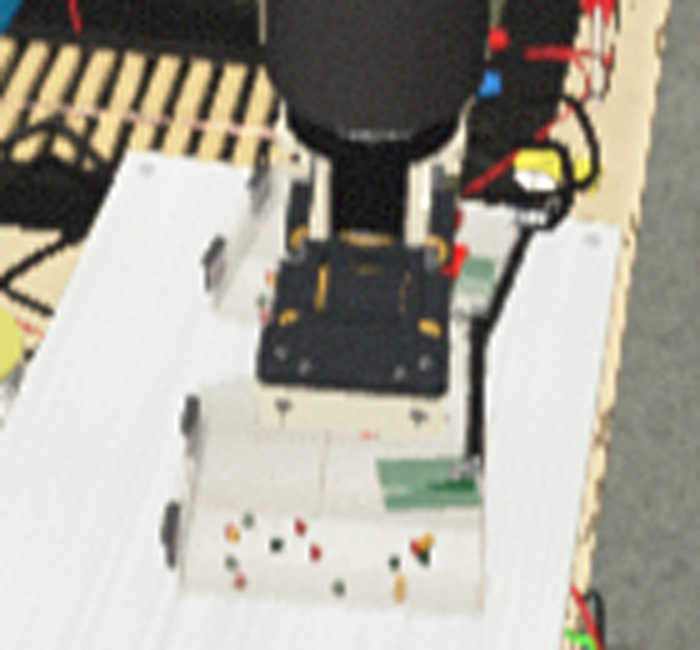

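carry_out([
  [[-4.3,0,4.8,0,0,0],[-8.3,0,9.8,0,0,0],[-12.1,0,15.1,0,0,0],[-15.6,0,20.5,0,0,0],[-18.7,0,26.2,0,0,0],[-21.6,0,31.9,0,0,0],[-24.2,0,37.9,0,0,0],[-26.4,0,43.9,0,0,0],[-28.3,0,50.1,0,0,0],[-29.4,0,54,0,0,0]],
])

```text
clock: 7.5
tool_pos: [0.5129, 0.3848, 0.2097]
orientation: [178.5, 89.8, -174.5]
force: [-17.6, 1.4, -4.3]
opening: 0.0158
```

```bash
python3 - <<'E'
from h import *
p,R,o=tool();print(p,o["force"],o["moment"],o["opening"],o["joint_pos"].round(1))
t=grab("side","side6");crop(t,"side6z",200,170,340,300,5)
g=p-R.apply([.0188,0,0])
for h in ([.5434,.3856,.11],[.5434,.3876,.11]): 
  v=g-h; x=np.dot(v[:2],[.992,.126]);print(g,np.hypot(x,v[2]),np.degrees(np.arctan2(v[2],-x)-np.arctan2(32,115)))
grab("wrist","wr6")
E
```

```text
[0.51292931 0.38483719 0.20972324] [-17.56301616   1.35894871  -4.29710494] [0.54242152 6.55017335 0.05686349] 0.015848422345761004 [  54.2   18.1   -5.    -0.2  -67.  -137. ]
[0.51300011 0.38484405 0.2285231 ] 0.12232295777357058 60.131688489620764
[0.51300011 0.38484405 0.2285231 ] 0.12238552397331201 60.01737737604353
```

View pics/side6z.png

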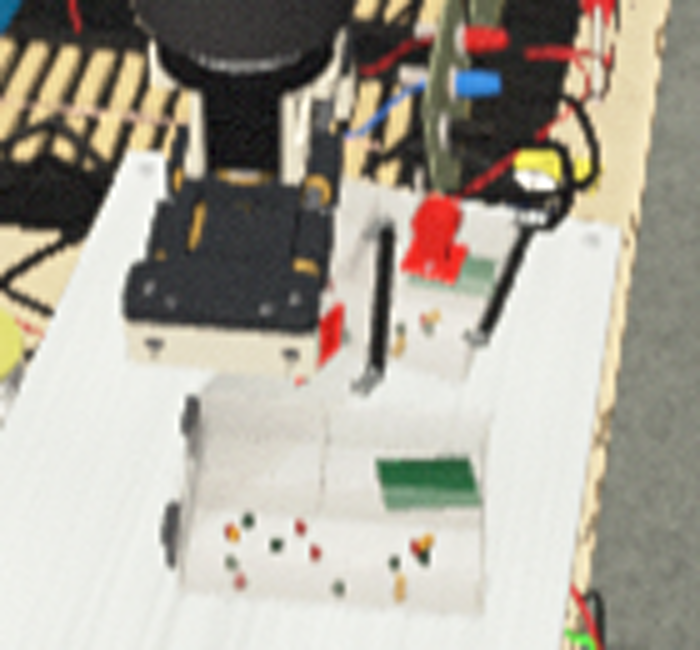

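View pics/wr6.png

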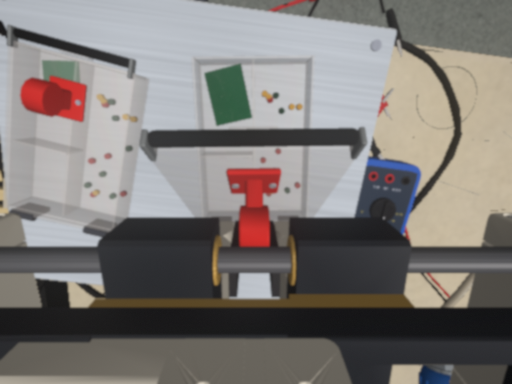

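carry_out([
  [[0,0,-1,0,0,0],[0,0,-1,0,0,0],[0,0,-1,0,0,0],[0,0,-1,0,0,0],[-20,0,0,0,0,0],[-55,0,0,0,0,0],[-100,0,0,0,0,0],[-110,0,0,0,0,0]],
], hand=-0.2)

```text
clock: 8.6
tool_pos: [0.5167, 0.3857, 0.3226]
orientation: [33.7, 89.7, 40.7]
force: [0.3, 0.1, -0.3]
opening: 0.0524
```

```bash
python3 - <<'E'
from h import *
p,R,o=tool();print(p,o["force"],o["moment"],o["opening"],o["joint_pos"].round(1))
t=grab("side","side7");crop(t,"side7z",200,170,340,300,5)
E
```

```text
[0.51668551 0.38567575 0.32260416] [ 0.28201303  0.14326735 -0.29424714] [-0.03741787  0.05050588  0.02700131] 0.052402937703013186 [ 5.41e+01  1.51e+01  5.20e+00  1.00e-01 -7.98e+01 -1.37e+02]
```

View pics/side7.png

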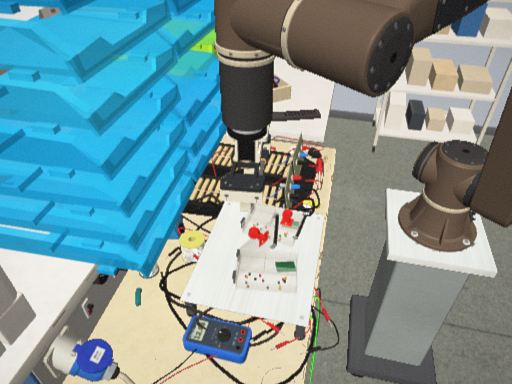

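View pics/side7z.png

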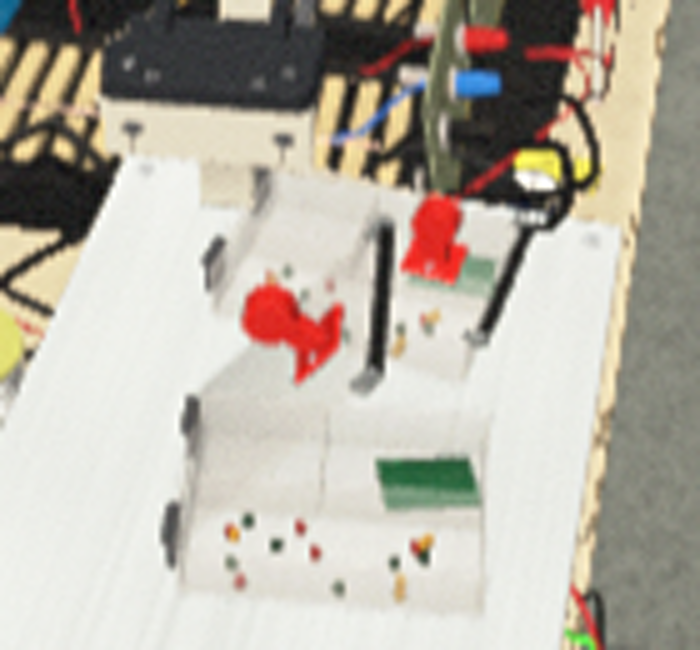

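```bash
python3 - <<'E'
from h import *
Q=down(np.radians(-7.1),1)
plan([((.4476,.2135,.32),Q),((.4476,.2135,.26),Q)])
E
```

```text
0 [ 0,-41,-22,3.5,0.1,-0.0 ],
1 [ 1,-81,-45,7.1,0.1,-0.1 ],
2 [ 1,-122,-67,10.6,0.2,-0.1 ],
3 [ 1,-162,-89,14.2,0.2,-0.2 ],
4 [ 61,-162,-90,14.2,0.2,-0.2 ],
```

carry_out([
  [[0,-41,-22,3.5,0,0],[0,-81,-45,7.1,0,0],[0,-122,-67,10.6,0,0],[0,-162,-89,14.2,0,0],[60,-162,-89,14.2,0,0],[60,-162,-89,14.2,0,0]],
])

```text
clock: 9.4
tool_pos: [0.4445, 0.2109, 0.2548]
orientation: [-134.0, 89.5, -141.1]
force: [-0.3, -0.3, 0.6]
opening: 0.0528
```

```bash
python3 - <<'E'
from h import *
p,R,o=tool();print(p,R.as_matrix().round(3),o["joint_pos"].round(1))
s=grab("wrist","wr8");print(s["eye"],s["attitude"])
print(proj(s,[.4485,.2139,.142]))
im=cv2.imread("pics/wr8.png")[20:320,50:450]
cv2.imwrite("pics/wr8z.png",cv2.resize(im,None,fx=2,fy=2,interpolation=cv2.INTER_CUBIC))
t=grab("side","side8");s=grab("top");crop(s,"top8",120,150,280,270,5)
E
```

```text
[0.44451598 0.21088785 0.25479854] [[-0.007  0.125  0.992]
 [-0.005  0.992 -0.125]
 [-1.    -0.006 -0.006]] [ 4.830e+01  2.300e+00 -1.880e+01 -1.000e-01 -6.940e+01 -1.454e+02]
[0.37351047 0.22089738 0.41440356] [164.93867796   0.37520539  82.78186409]
[[258.15560614 192.68069637]]
```

View pics/wr8z.png

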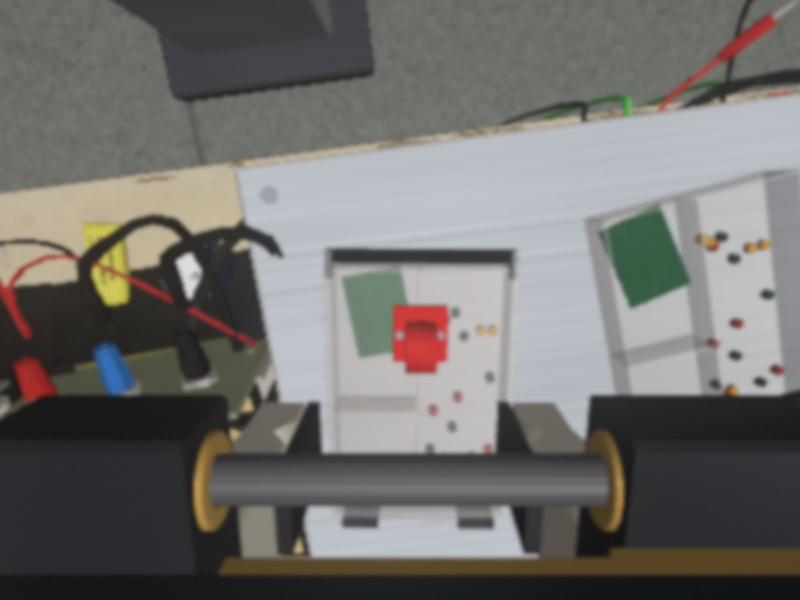

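View pics/side8.png

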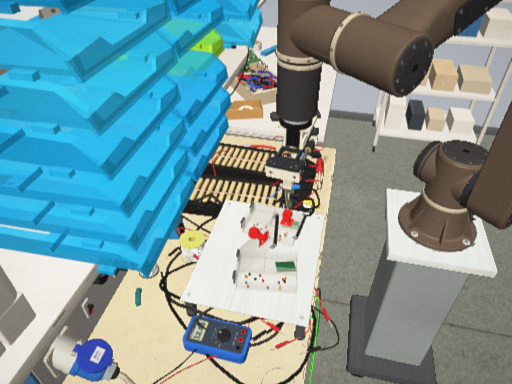

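View pics/top8.png

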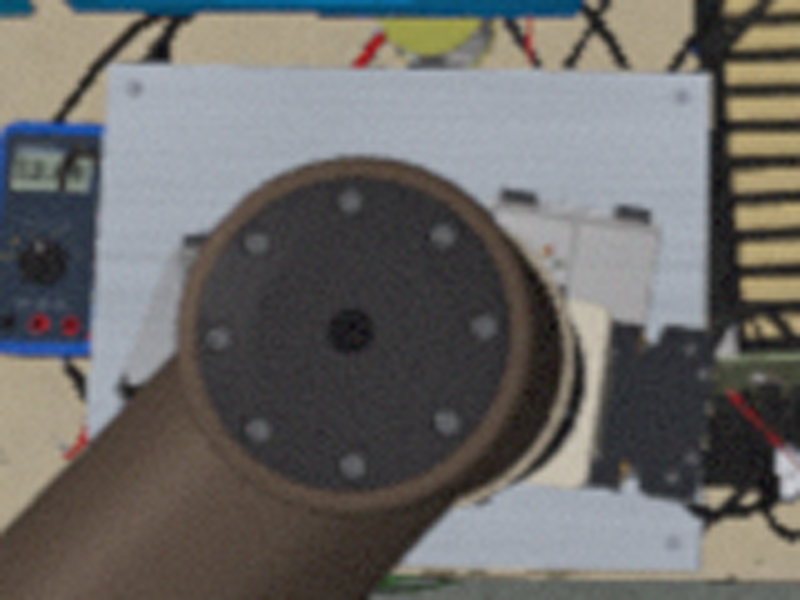

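```bash
python3 - <<'E'
from h import *
s=grab("wrist")
s0=dict(s);s0["eye"]=np.array([0.34772495,0.28883333,0.44694574]);s0["attitude"]=np.array([1.64662628e+02,6.76168418e-02,9.66264822e+01])
print(tri([ray(s,(260.4,192.3)),ray(s0,(179.1,197.6))]))
g=onz(s,(260.4,192.3),.143);print(g)
t=grab("side")
for z in(.23,.24,.25):print(onz(t,(200+380/5,170+228/5),z),onz(t,(200+367/5,170+382/5),z))
p,R,o=tool();print(p)
Q=down(np.radians(-7.2),1)
plan([(g*[1,1,0]+[0,0,.20],Q),(g*[1,1,0]+[0,0,.1255],Q)])
E
```

```text
(array([0.44703129, 0.21941224, 0.15636658]), [np.float64(0.003190175639007937), np.float64(0.003190175639007979)])
[0.45407102 0.21986626 0.143     ]
[0.46271714 0.3265977  0.23      ] [0.44918653 0.42555264 0.23      ]
[0.46097435 0.33730156 0.24      ] [0.44765924 0.43468048 0.24      ]
[0.45923157 0.34800541 0.25      ] [0.44613195 0.44380832 0.25      ]
[0.44808386 0.21435876 0.26029362]
0 [ 30,3,3,0.1,0.0,-0.0 ],
1 [ 60,6,5,0.1,0.1,-0.1 ],
2 [ 98,6,5,0.1,0.1,-0.1 ],
3 [ 135,6,5,0.1,0.1,-0.1 ],
```

```bash
python3 - <<'E'
from h import *
s=grab("wrist","wr9");print(s["eye"])
im=cv2.imread("pics/wr9.png")[20:320,50:450]
cv2.imwrite("pics/wr9z.png",cv2.resize(im,None,fx=2,fy=2,interpolation=cv2.INTER_CUBIC))
s1=dict(s);s1["eye"]=np.array([0.37351047,0.22089738,0.41440356]);s1["attitude"]=np.array([164.93867796,0.37520539,82.78186409])
s0=dict(s);s0["eye"]=np.array([0.34772495,0.28883333,0.44694574]);s0["attitude"]=np.array([1.64662628e+02,6.76168418e-02,9.66264822e+01])
print(tri([ray(s1,(260.4,192.3)),ray(s0,(179.1,197.6))]))
g=onz(s1,(260.4,192.3),.143);print(g)
def red(s):
    hsv=cv2.cvtColor(s["color"],cv2.COLOR_RGB2HSV)
    m=((hsv[...,0]<8)|(hsv[...,0]>172))&(hsv[...,1]>150)&(hsv[...,2]>60); m[:, :210]=0;m[:,300:]=0
    ys,xs=np.nonzero(m);print(xs.min(),xs.max(),ys.min(),ys.max())
    for y in range(ys.min(),ys.max()+1): print(y,xs[ys==y].min(),xs[ys==y].max(),end=' ; ')
red(s); print(proj(s,g))
E
```

```text
[0.37573572 0.22324801 0.41934919]
(array([0.44760051, 0.21621069, 0.14476171]), [np.float64(2.64046454180154e-05), np.float64(2.6404645418037618e-05)])
[0.44811137 0.21618617 0.143     ]
243 268 169 199
169 243 267 ; 170 243 267 ; 171 243 267 ; 172 243 267 ; 173 243 268 ; 174 243 268 ; 175 243 268 ; 176 243 268 ; 177 243 267 ; 178 243 267 ; 179 243 267 ; 180 248 263 ; 181 249 262 ; 182 249 262 ; 183 249 262 ; 184 248 262 ; 185 243 267 ; 186 243 267 ; 187 243 267 ; 188 243 267 ; 189 243 267 ; 190 243 267 ; 191 243 267 ; 192 243 267 ; 193 243 267 ; 194 244 266 ; 195 248 263 ; 196 249 262 ; 197 249 262 ; 198 249 261 ; 199 250 261 ; [[255.61934112 187.05399228]]
```

View pics/wr9z.png

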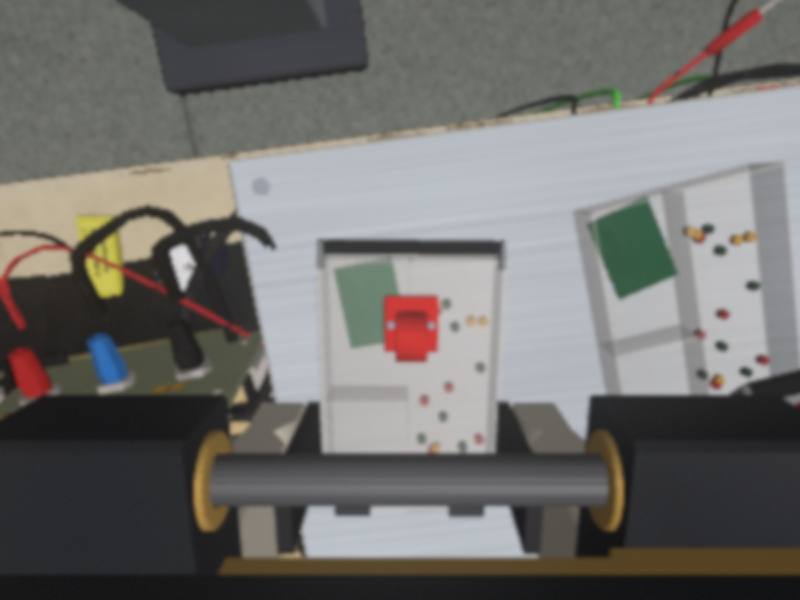

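carry_out([
  [[40,1,0,0,0,0],[80,1,0,0,0,0],[105,1,0,0,0,0],[120,1,0,0,0,0],[134.5,1,0,0,0,0],[134.5,1,0,0,0,0],[134.5,1,0,0,0,0]],
])

```text
clock: 10.58
tool_pos: [0.4476, 0.2147, 0.1249]
orientation: [43.7, 89.9, 36.6]
force: [-0.2, 0.5, -0.1]
opening: 0.0524
```

carry_out([
  [[0,0,0,0,0,0],[0,0,0,0,0,0],[0,0,0,0,0,0],[0,0,0,0,0,0],[0,0,0,0,0,0]],
], hand=1)

```text
clock: 11.2
tool_pos: [0.4475, 0.2159, 0.1245]
orientation: [75.9, 89.8, 68.8]
force: [-2.2, 6.7, -0.9]
opening: 0.016
```

```bash
python3 - <<'E'
from h import *
p,R,o=tool();print(p,R.as_matrix().round(3),o["force"],o["moment"],o["opening"])
t=grab("side","side10");crop(t,"side10z",200,170,340,300,5)
E
```

```text
[0.44751881 0.21589343 0.1244654 ] [[ 0.001  0.124  0.992]
 [ 0.003  0.992 -0.124]
 [-1.     0.003  0.001]] [-2.17894135  6.74442427 -0.92672955] [ 2.19459909  0.80467497 -0.03901595] 0.015989317608266482
```

View pics/side10z.png

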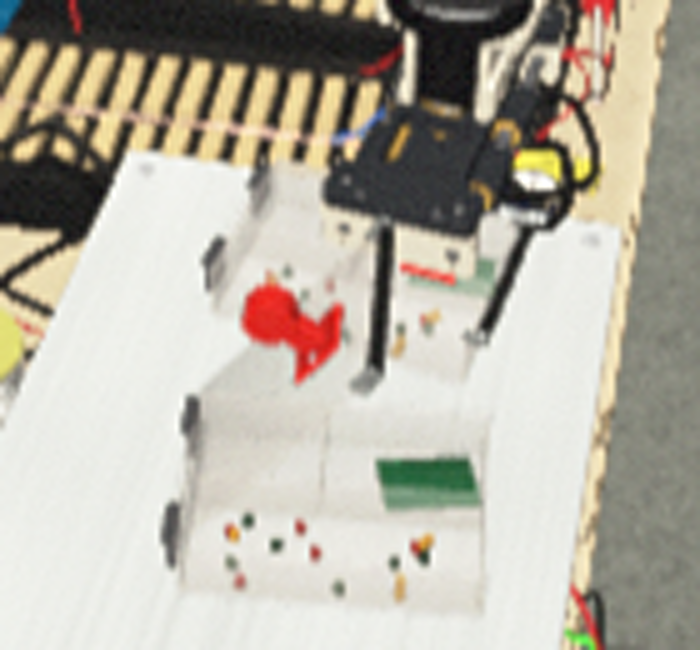

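carry_out([
  [[-6.2,0.5,1.9,0,0,0],[-12.2,1,4.1,0,0,0],[-18.2,1.2,6.7,0,0,0],[-23.9,1.2,9.6,0,0,0],[-29.6,1.2,12.7,0,0,0],[-35,1.2,16.2,0,0,0],[-40.3,1.2,20,0,0,0],[-45.3,1.2,24,0,0,0],[-50.1,1.2,28.3,0,0,0],[-54.7,1.2,32.9,0,0,0]],
])

```text
clock: 12.5
tool_pos: [0.4796, 0.2116, 0.179]
orientation: [150.0, 89.9, 142.8]
force: [-1.5, 5.2, -3.3]
opening: 0.0157
```

carry_out([
  [[-4.3,0,4.8,0,0,0],[-8.3,0,9.8,0,0,0],[-12.1,0,15.1,0,0,0],[-15.6,0,20.5,0,0,0],[-18.7,0,26.2,0,0,0],[-21.6,0,31.9,0,0,0],[-24.2,0,37.9,0,0,0],[-26.4,0,43.9,0,0,0],[-28.3,0,50.1,0,0,0],[-29,0,52.5,0,0,0]],
])

```text
clock: 13.75
tool_pos: [0.5317, 0.2049, 0.2085]
orientation: [165.5, 90.0, 158.4]
force: [-5.0, 4.1, 2.7]
opening: 0.0155
```

```bash
python3 - <<'E'
from h import *
p,R,o=tool();print(p,o["force"],o["moment"],o["opening"],o["joint_pos"].round(1))
t=grab("side","side11");crop(t,"side11z",200,170,340,300,5)
E
```

```text
[0.53172451 0.20488293 0.20845518] [-5.00377973  4.14689028  2.7138826 ] [ 1.67843447  1.79952917 -0.14025689] 0.015501691234083093 [  40.7   11.5  -14.3   -0.   -64.2 -137.8]
```

View pics/side11z.png

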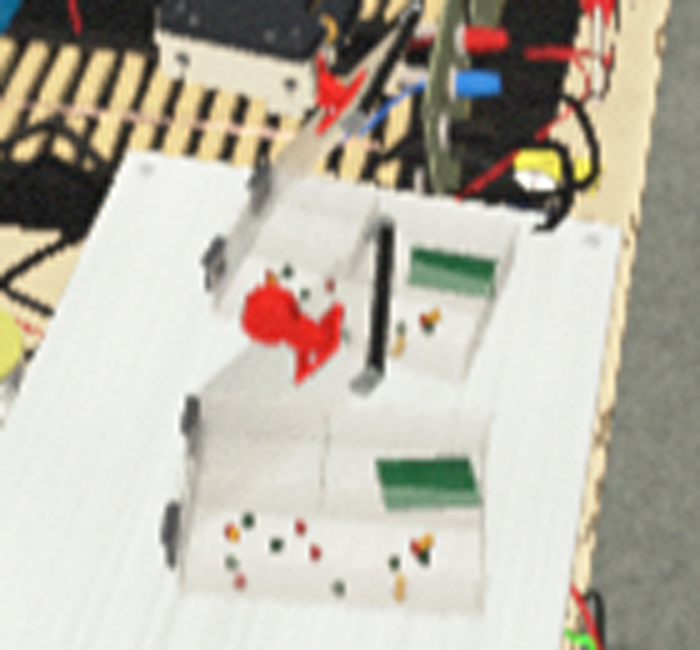

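carry_out([
  [[0,0,0,0,0,0],[0,0,0,0,0,0],[0,0,0,0,0,0],[0,0,0,0,0,0],[-25,0,0,0,0,0],[-65,0,0,0,0,0],[-110,0,0,0,0,0],[-110,0,0,0,0,0]],
], hand=-0.2)

```text
clock: 14.8
tool_pos: [0.5336, 0.2055, 0.322]
orientation: [36.9, 89.6, 29.8]
force: [-0.4, -0.8, -0.6]
opening: 0.0527
```

```bash
python3 - <<'E'
from h import *
p,R,o=tool();print(p,o["force"],o["opening"],o["joint_pos"].round(1))
t=grab("side","side12");crop(t,"side12z",200,170,340,300,5)
s=grab("top");crop(s,"top12",120,150,280,270,5)
E
```

```text
[0.53359541 0.20552    0.32196779] [-0.37960999 -0.82415899 -0.63453037] 0.05267106001317916 [ 4.070e+01  7.800e+00 -4.000e+00  1.000e-01 -7.780e+01 -1.378e+02]
```

View pics/side12z.png

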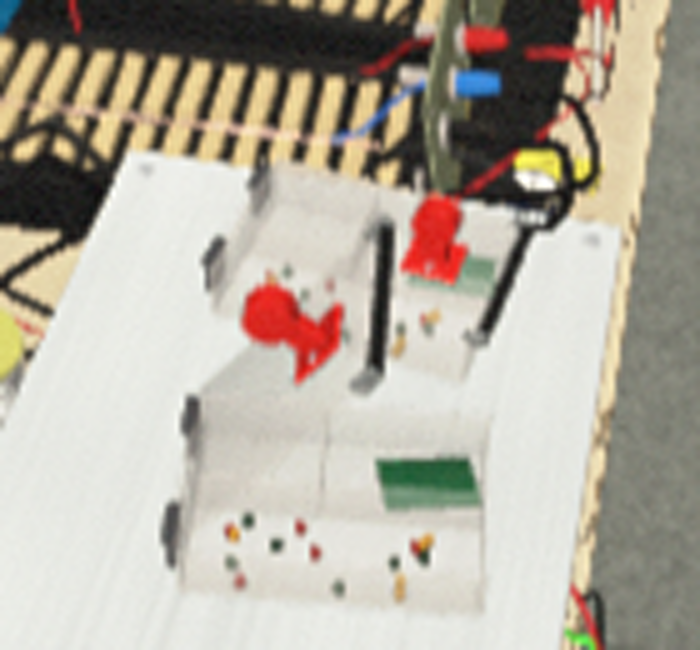

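View pics/top12.png

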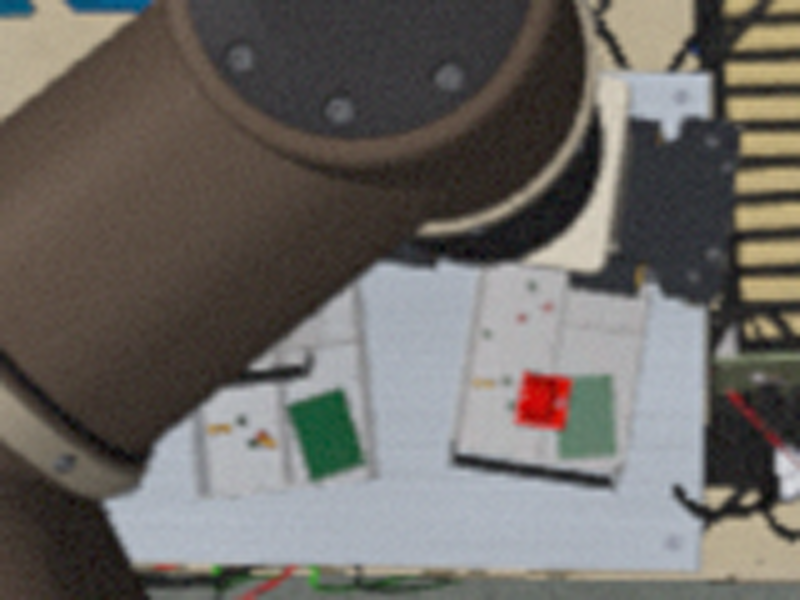

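```bash
python3 - <<'E'
from h import *
Q=down(np.radians(7.2),1)
plan([((.515,.378,.315),Q)])
E
```

```text
0 [ 1,57,-13,-4.8,0.0,-0.0 ],
1 [ 2,113,-26,-9.6,0.0,-0.0 ],
2 [ 3,170,-38,-14.3,0.0,-0.0 ],
```

carry_out([
  [[1,45,-10,-4,0,0],[2,90,-20,-8,0,0],[3,135,-30,-12,0,0],[3,170,-38,-14.3,0,0],[3,170,-38,-14.3,0,0],[3,170,-38,-14.3,0,0],[3,170,-38,-14.3,0,0]],
], hand=1)

```text
clock: 15.78
tool_pos: [0.5155, 0.3773, 0.3147]
orientation: [-131.0, 90.0, -123.9]
force: [0.2, 0.4, -0.8]
opening: 0.0003
```

```bash
python3 - <<'E'
from h import *
p,R,o=tool();print(p,R.as_matrix().round(3),o["force"],o["opening"],o["joint_pos"].round(1))
s=grab("wrist","wr13");np.save("wr13.npy",np.r_[s["eye"],s["attitude"]])
print(proj(s,[.4666,.3782,.2428]))
im=cv2.imread("pics/wr13.png")[20:320,50:450]
cv2.imwrite("pics/wr13z.png",cv2.resize(im,None,fx=2,fy=2,interpolation=cv2.INTER_CUBIC))
E
```

```text
[0.51554185 0.37726739 0.31467598] [[-0.    -0.124  0.992]
 [-0.     0.992  0.124]
 [-1.    -0.    -0.   ]] [ 0.22200519  0.37168812 -0.7943807 ] 0.00028468477693010575 [  53.7   14.9    4.     0.   -79.1 -136.6]
[[262.24028195 143.76240601]]
```

View pics/wr13z.png

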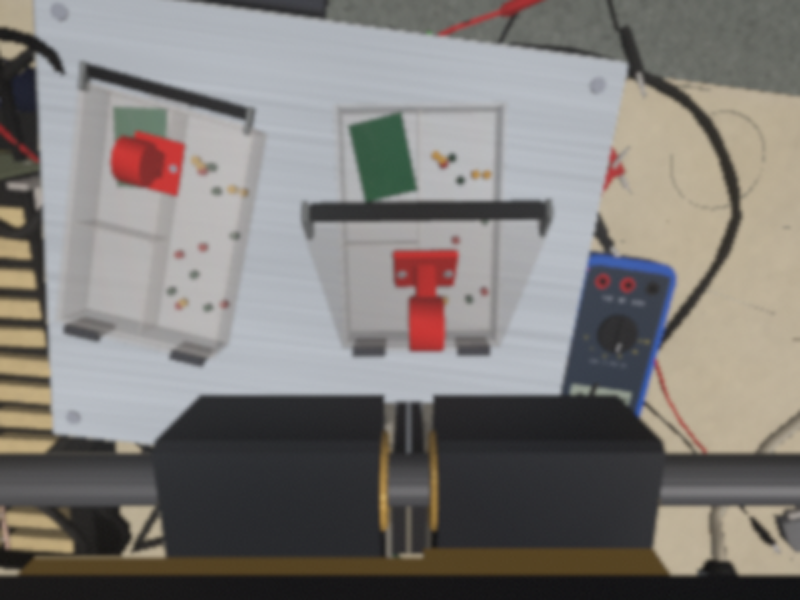

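```bash
cat > m3.py <<'E'
from h import *
from scipy.optimize import least_squares
s=grab("wrist");t=grab("side")
e=np.load("wr13.npy");s["eye"]=e[:3];s["attitude"]=e[3:]
W=lambda u,v:(50+(u+.5)/2-.5,20+(v+.5)/2-.5)
S=lambda u,v:(200+(u+.5)/5-.5,170+(v+.5)/5-.5)
be=[W(548,212),W(306,212)];dg=W(427,325)
sb=[S(367,382),S(381,228)]
for z in(.236,.243,.25): print(z,onz(s,be[0],z),onz(s,be[1],z))
print('disc',onz(s,dg,.2256)); print(proj(s,[.5143,.3842,.2256]),dg)
print(tri([ray(s,be[0]),ray(t,sb[0])]),tri([ray(s,be[1]),ray(t,sb[1])]))
print(tri([ray(s,dg),ray(t,S(270,313))]))
for th in (50,55,60):
    a=np.radians(th);yw=np.radians(7.2)
    for k in ('edge','grip'):
        x,z=(-.154*np.cos(a),.154*np.sin(a)) if k=='edge' else (-.115*np.cos(a)+.032*np.sin(a),.115*np.sin(a)+.032*np.cos(a))
        P=np.array([.5439+x*np.cos(yw),.388+x*np.sin(yw),.11+z]);print(th,k,P.round(4),proj(s,P).round(1),proj(t,P).round(1))
print(be,dg,sb,S(270,313))
E
python3 m3.py
```

```text
0.236 [0.44655975 0.42656478 0.236     ] [0.45877282 0.32818739 0.236     ]
0.243 [0.44647062 0.4248621  0.243     ] [0.45832432 0.32937957 0.243     ]
0.25 [0.4463815  0.42315942 0.25      ] [0.45787581 0.33057175 0.25      ]
disc [0.5023274  0.38431661 0.2256    ]
[[261.39356368 194.89031719]] (263.25, 182.25)
(array([0.44817828, 0.42744166, 0.233259  ]), [np.float64(0.001596016362219421), np.float64(0.0015960163622193838)]) (array([0.46100504, 0.32781849, 0.23246983]), [np.float64(0.0020175384420146217), np.float64(0.002017538442014697)])
(array([0.50362969, 0.38460533, 0.22105874]), [np.float64(0.00022075718714342427), np.float64(0.0002207571871434694)])
50 edge [0.4457 0.3756 0.228 ] [[261.9 116.6]] [[279.2 231.6]]
50 grip [0.4949 0.3818 0.2187] [[261.4 172.3]] [[257.6 232.7]]
55 edge [0.4563 0.3769 0.2361] [[262.1 130.1]] [[274.6 228.7]]
55 grip [0.5045 0.383  0.2226] [[261.4 183.6]] [[253.5 231.2]]
60 edge [0.4675 0.3783 0.2434] [[262.3 145. ]] [[269.8 226. ]]
60 grip [0.5143 0.3843 0.2256] [[261.5 194.9]] [[249.2 230. ]]
[(323.75, 125.75), (202.75, 125.75)] (263.25, 182.25) [(273.0, 246.0), (275.8, 215.2)] (253.6, 232.2)
```

carry_out([
  [[0,7,-11,0,0,0],[0,7,-11,0,0,0],[0,7,-11,0,0,0],[40,7,-11,0,0,0],[70,7,-11,0,0,0],[90,7,-11,0,0,0],[111,7,-11,0,0,0],[111,7,-11,0,0,0]],
], hand=-0.2)

```text
clock: 16.92
tool_pos: [0.503, 0.3831, 0.2022]
orientation: [-138.0, 89.8, -130.9]
force: [0.2, -0.1, -0.6]
opening: 0.0525
```

```bash
python3 - <<'E'
from h import *
p,R,o=tool();print(p,o["force"],o["opening"])
t=grab("side");crop(t,"side14z",200,170,340,300,5)
grab("wrist","wr14")
E
```

```text
[0.50303213 0.38313993 0.20220009] [ 0.18141918 -0.06941829 -0.60368454] 0.0524534964331472
```

View pics/wr14.png

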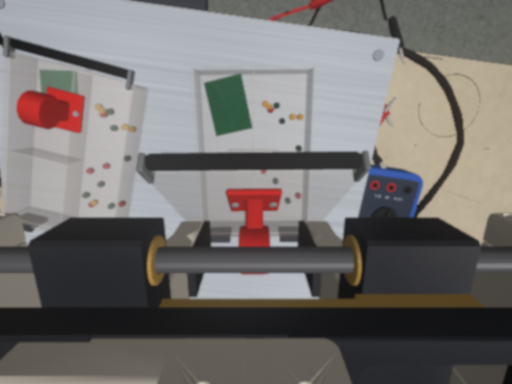

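View pics/side14z.png

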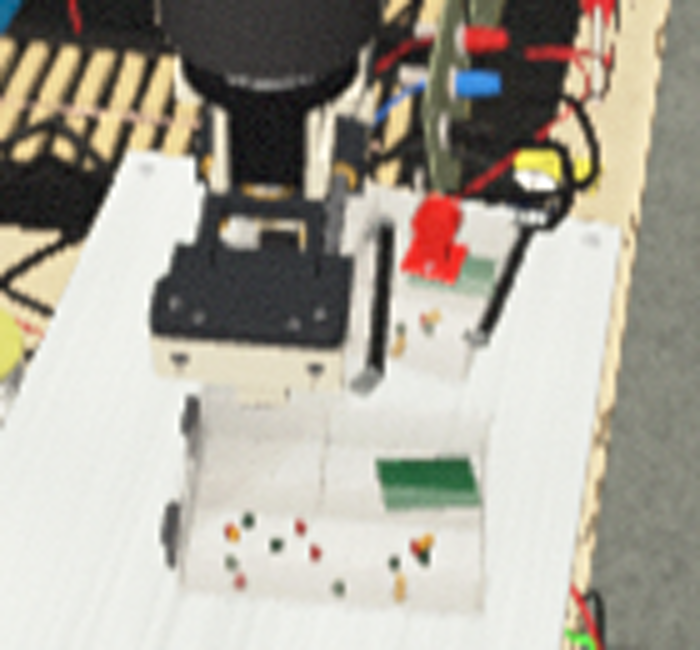

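carry_out([
  [[0,0,0,0,0,0],[0,0,0,0,0,0],[0,0,0,0,0,0],[0,0,0,0,0,0],[0,0,0,0,0,0],[-1,0,3,0,0,0],[-2,0,6,0,0,0],[-3,0,9,0,0,0],[-4,0,12,0,0,0],[-4,0,14,0,0,0]],
], hand=1)

```text
clock: 18.27
tool_pos: [0.5128, 0.3849, 0.2065]
orientation: [-169.0, 89.5, -161.8]
force: [-21.1, -0.0, 7.4]
opening: 0.0159
```

```bash
python3 - <<'E'
from h import *
p,R,o=tool();print(p,o["force"],o["opening"])
t=grab("side");crop(t,"side15z",200,170,340,300,5)
s=grab("wrist","wr15");np.save("wr15.npy",np.r_[s["eye"],s["attitude"]])
yw=np.radians(7.2)
for th in (54,57,60,63):
    a=np.radians(th)
    for k in ('edge',):
        x,z=(-.154*np.cos(a),.154*np.sin(a))
        P=np.array([.5439+x*np.cos(yw),.388+x*np.sin(yw),.11+z]);print(th,k,P.round(4),proj(s,P).round(1),proj(t,P).round(1))
E
```

```text
[0.51277985 0.38488158 0.20645272] [-21.07604538  -0.03126051   7.41948686] 0.015943658657636046
54 edge [0.4541 0.3767 0.2346] [[251.4 141.8]] [[275.6 229.2]]
57 edge [0.4607 0.3775 0.2392] [[251.4 157.6]] [[272.7 227.6]]
60 edge [0.4675 0.3783 0.2434] [[251.3 174.5]] [[269.8 226. ]]
63 edge [0.4745 0.3792 0.2472] [[251.3 192.2]] [[266.7 224.5]]
```

View pics/wr15.png

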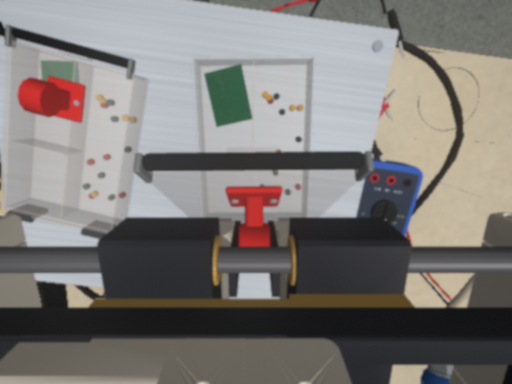

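View pics/side15z.png

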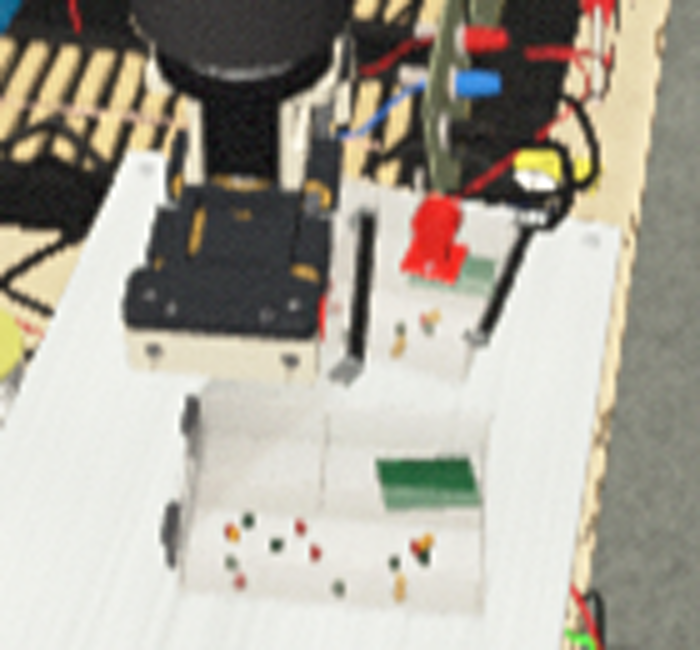

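carry_out([
  [[0,0,2,0,0,0],[-1,0,4,0,0,0],[-1,0,4,0,0,0]],
])

```text
clock: 18.75
tool_pos: [0.5168, 0.3854, 0.2073]
orientation: [-169.0, 89.5, -161.8]
force: [-18.5, 1.1, 5.2]
opening: 0.0156
```

carry_out([
  [[0,0,-1,0,0,0],[0,0,-1,0,0,0],[0,0,-1,0,0,0],[0,0,-1,0,0,0],[-20,0,-1,0,0,0],[-55,0,-1,0,0,0],[-100,0,-1,0,0,0],[-106,0,-1,0,0,0],[-106,0,-1,0,0,0]],
], hand=-0.2)

```text
clock: 19.88
tool_pos: [0.5206, 0.386, 0.315]
orientation: [65.4, 89.9, 72.5]
force: [0.1, 0.6, -0.2]
opening: 0.053
```

```bash
python3 - <<'E'
from h import *
p,R,o=tool();print(p,R.as_matrix().round(3),o["force"],o["opening"])
t=grab("side");crop(t,"side16z",200,170,340,300,5)
s=grab("wrist","wr16");np.save("wr16.npy",np.r_[s["eye"],s["attitude"]])
im=cv2.imread("pics/wr16.png")[20:320,50:450]
cv2.imwrite("pics/wr16z.png",cv2.resize(im,None,fx=2,fy=2,interpolation=cv2.INTER_CUBIC))
yw=np.radians(7.2)
for th in (54,57,60,63):
    a=np.radians(th)
    for k in ('edge','grip'):
        x,z=(-.154*np.cos(a),.154*np.sin(a)) if k=='edge' else (-.115*np.cos(a)+.032*np.sin(a),.115*np.sin(a)+.032*np.cos(a))
        P=np.array([.5439+x*np.cos(yw),.388+x*np.sin(yw),.11+z]);print(th,k,P.round(4),proj(s,P).round(1),proj(t,P).round(1))
E
```

```text
[0.52056566 0.38599876 0.31503191] [[ 0.    -0.125  0.992]
 [ 0.001  0.992  0.125]
 [-1.     0.001  0.   ]] [ 0.09333649  0.64702648 -0.21554108] 0.05302130084696327
54 edge [0.4541 0.3767 0.2346] [[252.7 120.3]] [[275.6 229.2]]
54 grip [0.5025 0.3828 0.2218] [[252.9 175.4]] [[254.3 231.5]]
57 edge [0.4607 0.3775 0.2392] [[252.7 128.9]] [[272.7 227.6]]
57 grip [0.5084 0.3835 0.2239] [[252.9 182.2]] [[251.8 230.7]]
60 edge [0.4675 0.3783 0.2434] [[252.6 137.9]] [[269.8 226. ]]
60 grip [0.5143 0.3843 0.2256] [[252.9 189.1]] [[249.2 230. ]]
63 edge [0.4745 0.3792 0.2472] [[252.6 147.4]] [[266.7 224.5]]
63 grip [0.5204 0.385  0.227 ] [[252.9 196. ]] [[246.6 229.3]]
```

View pics/wr16z.png

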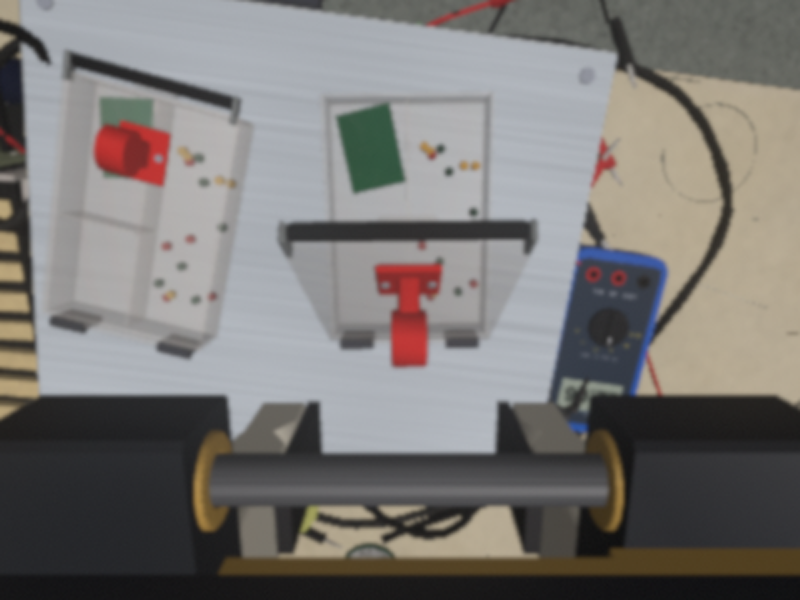

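View pics/side16z.png

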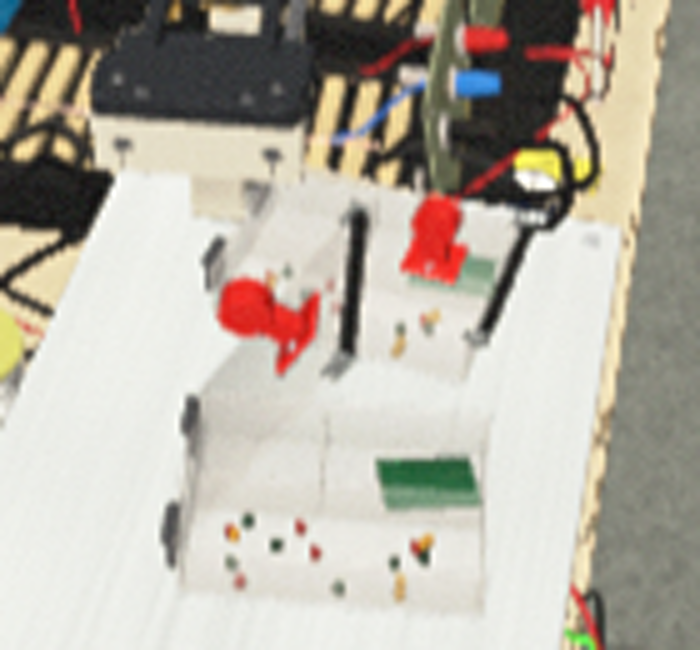

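```bash
python3 - <<'E'
from h import *
s=grab("wrist");e=np.load("wr16.npy");s["eye"]=e[:3];s["attitude"]=e[3:]
t=grab("side")
W=lambda u,v:(50+(u+.5)/2-.5,20+(v+.5)/2-.5)
S=lambda u,v:(200+(u+.5)/5-.5,170+(v+.5)/5-.5)
for z in(.243,.247,.251): print(z,onz(s,W(409,231),z),onz(s,W(409,222),z),onz(s,W(409,241),z))
print(tri([ray(s,W(528,231)),ray(t,S(347,353))]),tri([ray(s,W(288,233)),ray(t,S(356,222))]))
Q=down(np.radians(7.2),1)
plan([((.4655,.3785,.30),Q)])
E
```

```text
0.243 [0.46527941 0.3793645  0.243     ] [0.4617794 0.3789259 0.243    ] [0.46920239 0.3798561  0.243     ]
0.247 [0.46498541 0.37932561 0.247     ] [0.46154621 0.37889464 0.247     ] [0.46884024 0.37980868 0.247     ]
0.251 [0.46469142 0.37928673 0.251     ] [0.46131302 0.37886338 0.251     ] [0.4684781  0.37976125 0.251     ]
(array([0.45929691, 0.42568952, 0.247229  ]), [np.float64(0.00012373772701074038), np.float64(0.0001237377270106585)]) (array([0.47383865, 0.33002614, 0.23567502]), [np.float64(0.0010135730416718518), np.float64(0.0010135730416717433)])
0 [ 13,-0,-55,-0.0,-0.1,0.1 ],
```

carry_out([
  [[0,0,-20,0,0,0],[0,0,-55,0,0,0],[0,0,-55,0,0,0],[10,0,-55,0,0,0],[30,0,-55,0,0,0],[46,0,-55,0,0,0],[46,0,-55,0,0,0],[46,0,-55,0,0,0],[46,0,-55,0,0,0],[46,0,-55,0,0,0]],
], hand=1)

```text
clock: 21.32
tool_pos: [0.4661, 0.3793, 0.2695]
orientation: [46.4, 89.9, 53.6]
force: [1.0, 0.3, 0.4]
opening: 0.0003
```

```bash
python3 - <<'E'
from h import *
for _ in range(4):
  p,R,o=tool();print(o["clock"],p,o["force"],o["opening"]); s=grab("side")
print(R.as_matrix().round(4))
crop(s,"side17z",200,170,340,300,5)
grab("wrist","wr17")
E
```

```text
21.325 [0.46609115 0.37930272 0.26945394] [0.9588284  0.34615717 0.40819758] 0.0003388112665109066
21.375 [0.46602743 0.37922169 0.26932208] [-0.12084134 -0.31356878 -0.46585532] 0.0003971470308502193
21.425 [0.46599887 0.37919215 0.26924496] [ 0.83121922 -0.42466635  0.48007887] 0.0005054491717264133
21.475 [0.46597659 0.37917515 0.26914005] [ 0.111493    0.21968648 -0.49921711] 1.025167603262427e-05
[[ 3.000e-04 -1.248e-01  9.922e-01]
 [ 4.000e-04  9.922e-01  1.248e-01]
 [-1.000e+00  4.000e-04  3.000e-04]]
```

View pics/side17z.png

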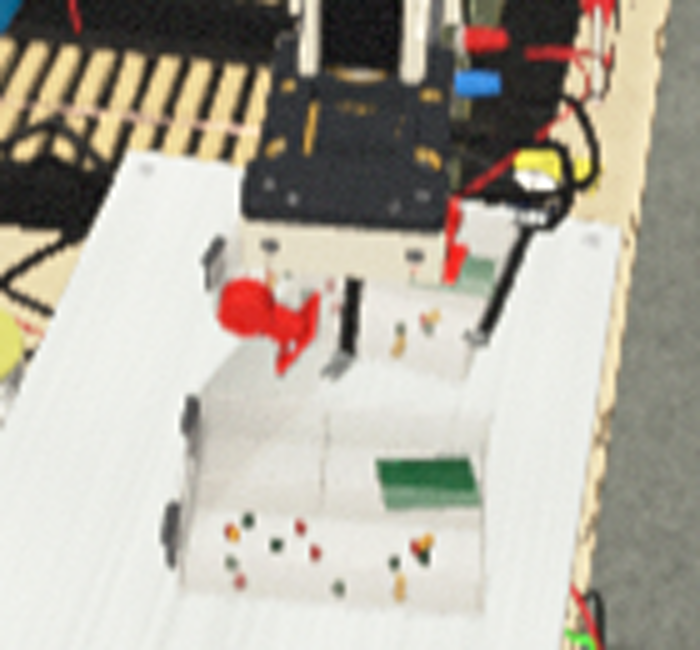

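View pics/wr17.png

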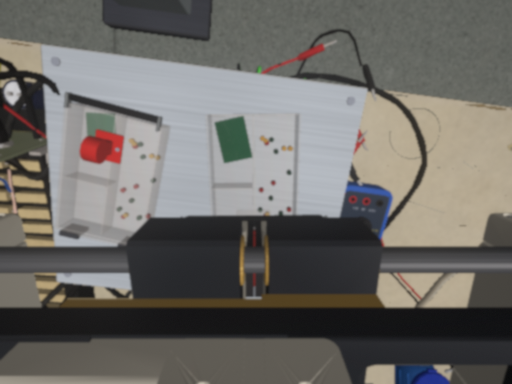

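carry_out([
  [[6,0,0,0,0,0],[11,0,0,0,0,0],[14,0,0,0,0,0],[15,0,0,0,0,0],[16,0,0,0,0,0],[17,0,0,0,0,0],[17,0,0,0,0,0],[17,0,0,0,0,0]],
])

```text
clock: 22.58
tool_pos: [0.466, 0.3791, 0.2519]
orientation: [22.7, 90.0, 29.8]
force: [-0.4, 0.4, 0.2]
opening: 0.0003
```

carry_out([
  [[0.5,0,0,0,0,0],[1,0,0,0,0,0],[1,0,0,0,0,0]],
])

```text
clock: 22.95
tool_pos: [0.4659, 0.3791, 0.2508]
orientation: [-128.6, 90.0, -121.4]
force: [0.3, 0.1, -1.2]
opening: 0.0006
```

carry_out([
  [[0.5,0,0,0,0,0],[1,0,0,0,0,0],[1,0,0,0,0,0]],
])

```text
clock: 23.32
tool_pos: [0.4659, 0.3791, 0.2498]
orientation: [-127.4, 90.0, -120.2]
force: [0.7, -1.2, -1.7]
opening: 0.0003
```

carry_out([
  [[0.5,0,0,0,0,0],[0.8,0,0,0,0,0],[0.8,0,0,0,0,0]],
])

```text
clock: 23.7
tool_pos: [0.4659, 0.3791, 0.249]
orientation: [-142.6, 90.0, -135.4]
force: [0.3, 0.2, -0.0]
opening: 0.0004
```

carry_out([
  [[0.4,0,0,0,0,0],[0.8,0,0,0,0,0],[0.8,0,0,0,0,0]],
])

```text
clock: 24.08
tool_pos: [0.466, 0.3792, 0.2487]
orientation: [32.6, 90.0, 39.8]
force: [-1.2, -0.3, 4.3]
opening: 0.0001
```

```bash
python3 - <<'E'
from h import *
for _ in range(4):
  p,R,o=tool();print(o["clock"],p,o["force"]); s=grab("side")
E
```

```text
24.075 [0.46602388 0.37917646 0.24868529] [-1.24709262 -0.32176678  4.33013022]
24.125 [0.46603309 0.3791552  0.24862482] [-1.38041797 -0.48237837  3.85208542]
24.175 [0.46603039 0.37920057 0.24863274] [-1.82398164 -0.87714152  4.09225124]
24.225 [0.46604114 0.37918045 0.24862431] [-1.08397652 -0.03953127  4.41166316]
```

carry_out([
  [[0.2,0,0,0,0,0],[0.4,0,0,0,0,0],[0.4,0,0,0,0,0]],
])

```text
clock: 24.65
tool_pos: [0.4661, 0.3792, 0.2485]
orientation: [30.1, 90.0, 37.3]
force: [-3.3, -0.6, 6.9]
opening: 0.0003
```

carry_out([
  [[0.2,0,0,0,0,0],[0.3,0,0,0,0,0],[0.3,0,0,0,0,0]],
])

```text
clock: 25.02
tool_pos: [0.4661, 0.3792, 0.2484]
orientation: [29.5, 89.9, 36.7]
force: [-2.9, -1.7, 8.6]
opening: 0.0005
```

carry_out([
  [[0,0,0,0,0,0],[0,0,0,0,0,0],[0,0,0,0,0,0],[0,0,0,0,0,0],[0,0,0,0,0,0],[0,0,0,0,0,0]],
])

```text
clock: 25.78
tool_pos: [0.4661, 0.3792, 0.2484]
orientation: [32.2, 89.9, 39.4]
force: [-3.2, -0.7, 8.8]
opening: 0.0007
```

```bash
python3 - <<'E'
from h import *
for _ in range(8):
  p,R,o=tool();print(o["clock"],p.round(5),o["force"].round(2)); s=grab("side")
crop(s,"side18z",200,170,340,300,5)
E
```

```text
25.775 [0.46609 0.3792  0.24845] [-3.22 -0.67  8.79]
25.825 [0.4661  0.37921 0.24845] [-3.24 -0.81  7.42]
25.875 [0.46611 0.3792  0.24844] [-3.19 -0.04  8.25]
25.925 [0.4661  0.3792  0.24845] [-2.61 -0.77  8.2 ]
25.975 [0.46611 0.37922 0.24846] [-2.63 -1.1   8.52]
26.025 [0.4661  0.37921 0.24847] [-2.49 -1.45  7.87]
26.075 [0.46609 0.37922 0.24847] [-2.76 -1.91  7.99]
26.125 [0.4661  0.3792  0.24847] [-3.09 -1.37  8.55]
```

View pics/side18z.png

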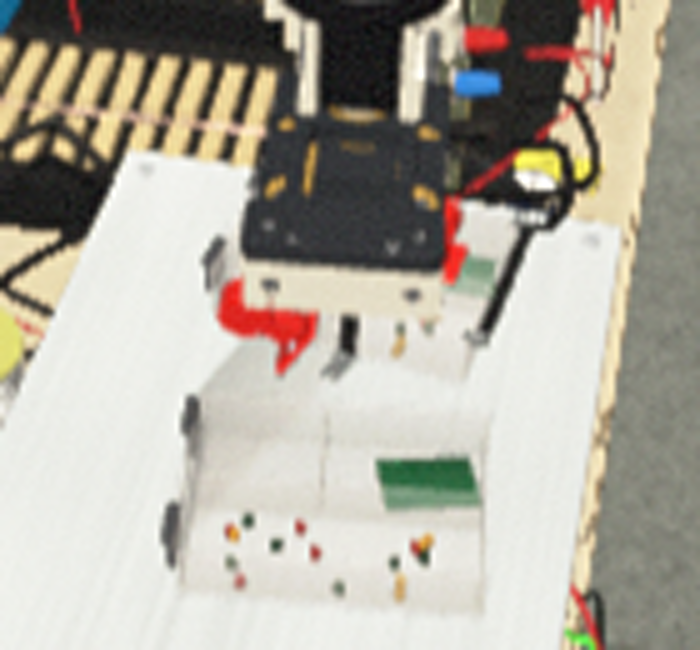

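carry_out([
  [[-1,0,0,0,0,0],[-4,0,0,0,0,0],[-15,0,0,0,0,0],[-45,0,0,0,0,0],[-70,0,0,0,0,0],[-70,0,25,0,0,0],[-70,0,52,0,0,0],[-70,0,52,0,0,0],[-70,0,52,0,0,0]],
])

```text
clock: 27.3
tool_pos: [0.5173, 0.3855, 0.3175]
orientation: [-147.4, 90.0, -140.2]
force: [0.2, 0.3, 0.1]
opening: 0.0004
```

```bash
python3 - <<'E'
from h import *
p,R,o=tool();print(p,o["force"])
t=grab("side","side19");crop(t,"side19z",200,170,340,300,5)
s=grab("wrist","wr19")
im=cv2.imread("pics/wr19.png")[20:320,50:450]
cv2.imwrite("pics/wr19z.png",cv2.resize(im,None,fx=2,fy=2,interpolation=cv2.INTER_CUBIC))
yw=np.radians(7.2)
for th in (57,60,63):
    a=np.radians(th)
    for k in ('edge','grip'):
        x,z=(-.154*np.cos(a),.154*np.sin(a)) if k=='edge' else (-.115*np.cos(a)+.032*np.sin(a),.115*np.sin(a)+.032*np.cos(a))
        P=np.array([.5439+x*np.cos(yw),.388+x*np.sin(yw),.11+z]);q=proj(s,P)[0];print(th,k,((q-[50,20])*2).round(0),((proj(t,P)[0]-[200,170])*5).round(0))
E
```

```text
[0.51734718 0.38547042 0.31751627] [0.22859461 0.31555316 0.06743123]
57 edge [405. 225.] [364. 288.]
57 grip [405. 329.] [259. 304.]
60 edge [405. 243.] [349. 280.]
60 grip [405. 343.] [246. 300.]
63 edge [405. 261.] [333. 273.]
63 grip [405. 356.] [233. 297.]
```

View pics/side19z.png

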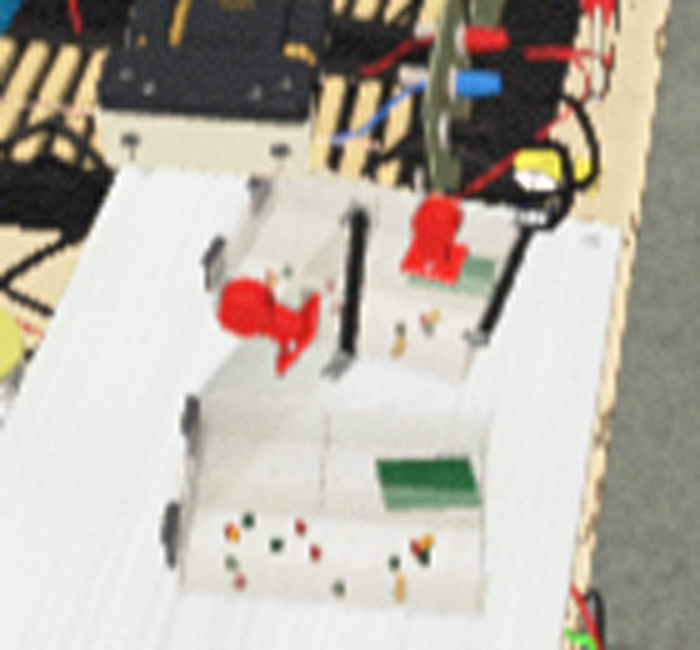

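View pics/wr19z.png

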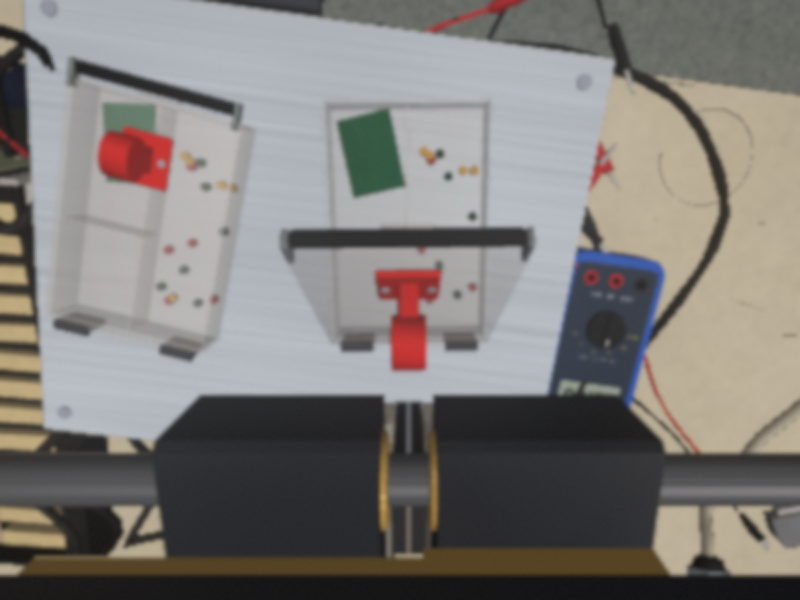

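View pics/side19.png

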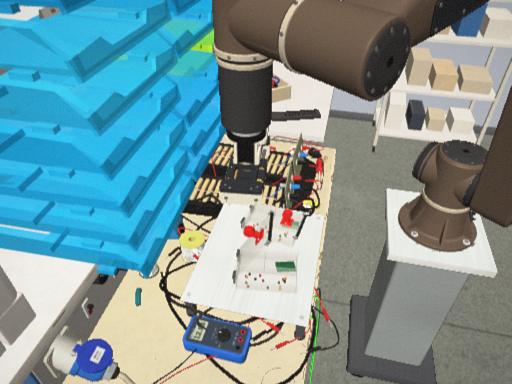

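```bash
python3 - <<'E'
from h import *
t=grab("side");yw=np.radians(-7.2)
h=np.array([.4476,.2150,.1425])+np.array([.115*np.cos(yw),.115*np.sin(yw),-.0325]);print(h)
for th in (50,55,60,65):
    a=np.radians(th)
    for y in(.049,-.049):
        x,z=-.154*np.cos(a),.154*np.sin(a)
        P=h+[x*np.cos(yw)-y*np.sin(yw),x*np.sin(yw)+y*np.cos(yw),z];print(th,y,((proj(t,P)[0]-[200,170])*5).round(0))
E
```

```text
[0.56169319 0.20058668 0.11      ]
50 0.049 [391. 144.]
50 -0.049 [447.  34.]
55 0.049 [372. 127.]
55 -0.049 [429.  18.]
60 0.049 [351. 110.]
60 -0.049 [410.   3.]
65 0.049 [329.  96.]
65 -0.049 [389. -11.]
```

```bash
python3 -c "
from plant import *
print(close_job())"
```

```text
the job is handed in; nothing more can be done
None
```

The job is done and handed in at about 27 s. The left lid is standing at about 60°, and the right box is the one with the worn hinge.

- **Left box:** Moving the lid took about 18 N at the tab, and it stayed up after I let go and took the hand clear. The tab slipped about 10 mm in the pads, so this first lift only reached about 54–55°, not 60°.
- **Right box:** I lifted it with little force to about 58° and let go. It fell shut by itself.
- **Correction on the left lid:** I only noticed the short angle after testing the right lid. I gripped the left tab again, raised the lid to about 60° and let go, and it stayed up again. This is an extra step outside the plain left-then-right order.
- **Press test:** With the fingers closed, contact came at about z = 0.249 m. I raised the force in small steps (4.2, 6.9, 8.6 N) and held it at about 7.4–8.8 N for a little over a second. The highest reading was 8.8 N, against the 14 N limit. There was also about 3 N of sideways force.
- **Last checks:** The hand was clear, with about 0 N on it. From the wrist and side views the left lid stands at about 59–60°, unchanged by the press, and the right lid is shut. No bystander visible in the last views looked moved, but I did not compare each one by measurement.

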